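# Pack a radio kit from the revolving board rack

## Robot

A 7-joint arm with a two-finger parallel gripper is mounted at the origin on the work surface. World frame = base frame: x ahead of the robot, y to its left, z up, the work surface at z = 0. Lengths are in m, angles in rad, forces in N, time in s.
With the tool pointing down it reaches from about 0.425 to 0.875 m from the base axis. Payload 8.4 kg.
Tool frame: the origin (TCP) lies midway between the tips of the shut fingers; the grasp point (between the pads) lies grip_depth behind it (grip_depth is the distance from the TCP to the grasp point, in m); z points along the fingers, x is the direction in which the jaws open and shut, and the axes are right-handed (so a half turn about z gives the same grasp; the last joint's range is limited). The gripper opens to 87 mm and grips with 3 to 60 N. Pads are 19 mm wide; open, the fingers measure 117 mm over their backs; the gripper's body (75 mm by 190 mm) begins 51 mm behind the grasp point.
Start: joints at [-1.404, 0.333, 0.04, 1.465, -0.013, 1.343, -0.059], TCP at [0.171, 0.627, 0.196] pointing down, gripper open.
Joint ranges: [-2.58, 2.58], [-0.38, 2.09], [-1.3, 1.39], [0.25, 2.4], [-1.5, 4.64], [0.08, 2.09], [-2.65, 2.65]. Speed limits (rad/s): [2.22, 2.22, 2.79, 2.79, 3.14, 3.14, 3.14].

## Interface

Orientations are given as a unit quaternion [w, x, y, z].
In Python, from rig import observe, snapshot, camera_params, sign_off, grip_depth gives the robot as it stands. The module is installed in compiled form; this text tells all that it offers.
- The arm moves only by the shell command python3 -m pendant 'ROWS' [OPENING]. ROWS is JSON, a list of rows, each an object with "xyz": the shift along the tool's x, y, z in mm, a list of three; "roll": the turn about the tool's z in rad. A call has 1 to 12 rows; each row is the pose to reach, as a shift and turn from the pose commanded when the call began, along the tool's axes at that moment; what a row does not reach only later rows make up. A row lasts 1/8 s, in which the tool goes at most 62.5 mm and 10.7 degrees, less where a joint would pass 70% of its speed; a pose out of reach is approached as far as the arm can. A call with a gripper value outside its range is refused whole. OPENING is the gripper command: -1 is fully open, 1 is shut, values between are in proportion, set as the call begins (- or left out, the last holds). The fingers move at their own pace and stop on an object; the grip force is fixed at half the most. Time passes only in rows, so rows that repeat a pose let the fingers close. It gives the time, the measured TCP pose, the force and the opening at its end, in the units of the state.
- observe(): the state, without advancing time (a new reading comes with each control period).
- snapshot(name): name is "scene" or "top" or "wrist"; returns (picture, depth): 480x640x3 uint8, red, green, blue; 480x640 float32, m along the optical axis (not along the pixel's ray), 0 where there is no reading.
- camera_params(name): a dict with "K" (3x3 intrinsics, pixels), "extrinsics" (4x4, takes a point from camera to world coordinates); the wrist camera has in their place "tool_from_camera" (4x4, takes a point from camera to tool coordinates, whose origin is the TCP and whose axes are the tool frame's). Camera axes: x right, y down, z forward; pixel columns grow to the right and rows downward; lengths in m; the calibration is good to about 2 mm. The wrist camera is an equidistant fisheye: a pixel r from the principal point sees the ray r / f radians off the axis. A picture is of the moment at which its call begins: read the wrist's pose just before it. camera_params takes no time and is no camera call.
- sign_off(): hands the job in, once; it reports no verdict.
The state is a dict: "time_s": time; "q": joint angles; "qd": joint speeds; "tau": joint torques, N m; "eef_pos": TCP position; "tool_rot": TCP orientation; "ft_force": force on the tool from outside, world axes, zero at the start; "moment": the same for the moment, N m; "grip_width": finger opening in m.
Only numpy, scipy, OpenCV 4.12 (cv2) and the standard library are available. Lean on these libraries where they do the work, as an engineer would, in place of code of your own. Each camera call takes 0.05 s, during which the arm holds its last target. There are 200 camera calls.

## Task

Pack the kit for shipping: swing both long flaps of the carton wide open, past upright, then turn the revolving rack, which has a crank on top, to bring each large board (the ones with an aluminium grip bar) under the opening in the guard, draw it straight up out of its slot and set it down, without dropping it, upright in a free foam slot of the carton, one to a slot. Put the steel hardware tin upright in the pocket beside the slots, and when everything is in, fold both flaps down shut. Leave the half-height boards in the rack and the radio where it stands.

Things in the scene. Friction and masses are not known exactly. Their poses are not given: they have to be found in the camera images.
- board_a: large circuit board in a turntable slot: brown, 100 mm wide, 3 thick, 72 tall, with an aluminium grip bar (70 long, 12 thick, 18 tall) along the middle of its top edge: 88 mm tall in all, 120 g. Origin in the middle of the bottom edge; x along the width, y through the thickness, z up. Stands radially, origin 100 mm from the axis. Two or three of the four are present (None: absent)
- board_b: large circuit board in a turntable slot: brown, 100 mm wide, 3 thick, 72 tall, with an aluminium grip bar (70 long, 12 thick, 18 tall) along the middle of its top edge: 88 mm tall in all, 120 g. Origin in the middle of the bottom edge; x along the width, y through the thickness, z up. Stands radially, origin 100 mm from the axis. Two or three of the four are present (None: absent)
- board_c: large circuit board in a turntable slot: brown, 100 mm wide, 3 thick, 72 tall, with an aluminium grip bar (70 long, 12 thick, 18 tall) along the middle of its top edge: 88 mm tall in all, 120 g. Origin in the middle of the bottom edge; x along the width, y through the thickness, z up. Stands radially, origin 100 mm from the axis. Two or three of the four are present (None: absent)
- board_d: large circuit board in a turntable slot: brown, 100 mm wide, 3 thick, 72 tall, with an aluminium grip bar (70 long, 12 thick, 18 tall) along the middle of its top edge: 88 mm tall in all, 120 g. Origin in the middle of the bottom edge; x along the width, y through the thickness, z up. Stands radially, origin 100 mm from the axis. Two or three of the four are present (None: absent)
- half_1: a half-height board without a grip bar (100 wide, 3 thick, 55 mm tall, origin mid bottom edge) in a turntable slot; it belongs to another job and stays there
- half_2: a half-height board without a grip bar (100 wide, 3 thick, 55 mm tall, origin mid bottom edge) in a turntable slot; it belongs to another job and stays there
- rack: fixed board rack: 325 mm blue base under a 336 mm square clear guard, origin on the bench at the turntable axis. The guard's flat top (128 to 132 mm up) covers the boards, sides and back are closed, front open. Pick opening: a notch in the top, y -75 to +75 mm, from x = -45 mm out to the front edge x = -168 mm. The -x side faces the robot. A board can be drawn up only when it stands radially along -x
- turntable (a joint): angle of the turntable about its vertical axle, counter-clockwise from above, counted from its start (0), no end stops, stays where it is left (friction 0.12 N m). Six radial slots 60 degrees apart, 6 mm wide, hold the boards by their upright edges between guides that rise 45 mm above the turntable's floor, which is 30 mm above the bench. Turned by the crank
- axle (a point): on the turntable's axis at its floor, 30 mm above the bench, turning with it
- crank_grip (a point): middle of the crank grip: black, upright, 18 mm in diameter, 42 mm long, this point 172 mm above the bench, top at 192 mm. It stands 36 mm off the axis on a black handwheel (96 mm across, top face 150 mm up) above the guard. Carrying it in a circle about the axis turns the turntable; the grip spins freely on its own pin
- carton: fixed shipping carton, 130 (x) x 254 (y) x 105 mm outside, walls and floor 5 mm; origin at the centre of its underside. Inside, a grey foam insert, top 50 mm above the bench: three board slots along x, centred at y = 0, +45 and +90 mm, 11 mm wide, 120 mm long, down to the floor 5 mm up; and a pocket for the tin centred at x = 0, y = -68 mm, 72 mm square, its floor 5 mm up
- flap_near (a joint): angle of the carton's long flap on its -x side (towards the robot): 0 shut flat, 1.57 upright, up to 2.3 folded out; stiff crease, stays where left. 52 mm wide, 248 mm long, 4 mm thick; hinged along y on the rim, 105 mm up, at x = -62.5 mm of the carton. Starts half raised (0.65 to 1.0): the gap between the two free edges is 40 mm or more
- flap_far (a joint): the same for the flap on the carton's +x side (hinge at x = +62.5 mm)
- flap_near_edge (a point): middle of the free edge of the near flap
- flap_far_edge (a point): middle of the free edge of the far flap
- tin: steel hardware tin with a dark lid: 60 mm square and 75 mm tall, about 0.2 kg, standing on the bench; origin at the centre of its underside
- radio: finished radio in a blue case with a white front and black knobs, 100 mm (x) by 156 mm (y) by 114 mm tall, origin at the centre of its underside, stands aside; not to be disturbed
Things that resemble listed ones, but are neither listed nor needed, are in the scene too. Several things look just like the tin: the one meant starts nearest to the robot's base.

How it is judged:
By the outcome, as a careful person would: the job done as asked, in the order asked, and still so for the second after the job is handed in, with the robot touching nothing.
Of board_a, board_b, board_c, board_d only 2 to 3 are there at a start; the rules pass over those that are not, and their reading is None.
At some moment in a run one of tin may be knocked a few centimetres aside while the robot is not near it.
It also fails if it takes over 210 s, if anything falls off the work surface, if the arm or the gripper's body presses on something with over 40 N, if the wrist force passes 120 N, or if a joint passes its speed limit or range.

## Working session

There is one attempt and no reset: what is moved stays moved. The work goes in short steps, Python scripts to look and compute and a shell command to move; the robot and the scene stay as the last step left them, time stands still between calls to the robot, and variables do not carry over. Pictures are saved under pics/ and viewed, about 12 in all and at most 16, crops included, and the job is handed in when it is done.

```bash
mkdir -p pics
cat > h.py <<'E'
import numpy as np, cv2
from rig import observe, snapshot, camera_params, sign_off, grip_depth
from scipy.spatial.transform import Rotation as R
def save(n,im): cv2.imwrite(f'pics/{n}.png',cv2.cvtColor(im,cv2.COLOR_RGB2BGR))
def world(name,depth):
    P=camera_params(name);K=np.array(P['K']);E=np.array(P['extrinsics'])
    v,u=np.mgrid[:480,:640]
    p=np.stack([(u-K[0,2])/K[0,0]*depth,(v-K[1,2])/K[1,1]*depth,depth],-1)
    return p@E[:3,:3].T+E[:3,3]
def tool():
    s=observe();q=s['tool_rot'];return np.array(s['eef_pos']),R.from_quat([q[1],q[2],q[3],q[0]]).as_matrix(),s
def to_tool(p):  # world target TCP -> shift mm
    t,M,s=tool();return (M.T@(np.array(p)-t)*1000).round(1)
E
python3 - <<'E'
from h import *
print(grip_depth if not callable(grip_depth) else grip_depth());t,M,s=tool();print(t,M.round(3),s['grip_width'],s['time_s'])
for n in('scene','top'):
    im,d=snapshot(n);save(n+'0',im);np.savez(n+'0',im=im,d=d)
    P=camera_params(n);print(np.array(P['K']),np.array(P['extrinsics']).round(3))
P=camera_params('wrist');print(P)
E
```

```text
0.0187
[0.17065401 0.62664933 0.19545436] [[ 0.263  0.965 -0.   ]
 [ 0.965 -0.263 -0.002]
 [-0.002  0.    -1.   ]] 0.0865301629699213 0.0
[[486.08750877   0.         318.26738944]
 [  0.         486.08750877 233.19347668]
 [  0.           0.           1.        ]] [[-0.741  0.513 -0.433  1.092]
 [ 0.671  0.578 -0.464  0.598]
 [ 0.012 -0.635 -0.772  1.059]
 [ 0.     0.     0.     1.   ]]
[[438.59697859   0.         321.61976904]
 [  0.         438.59697859 243.75834546]
 [  0.           0.           1.        ]] [[ 0.008 -0.968  0.253  0.392]
 [-1.    -0.006  0.009  0.02 ]
 [-0.007 -0.253 -0.968  0.961]
 [ 0.     0.     0.     1.   ]]
{'K': array([[371.64829954,   0.        , 319.8079276 ],
       [  0.        , 371.64829954, 239.26208538],
       [  0.        ,   0.        ,   1.        ]]), 'tool_from_camera': array([[ 9.99999967e-01,  2.26206103e-04,  1.23834592e-04,
        -5.32054104e-04],
       [-2.49819429e-04,  9.68880081e-01,  2.47530454e-01,
        -6.69526781e-02],
       [-6.39879705e-05, -2.47530477e-01,  9.68880106e-01,
        -1.88772141e-01],
       [ 0.00000000e+00,  0.00000000e+00,  0.00000000e+00,
         1.00000000e+00]])}
```

View pics/top0.png

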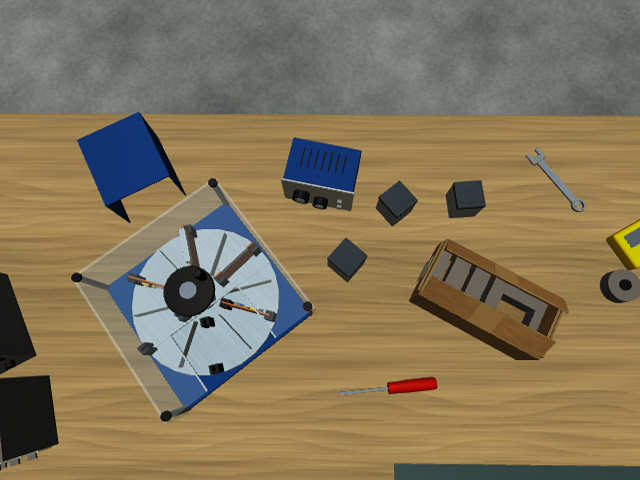

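View pics/scene0.png

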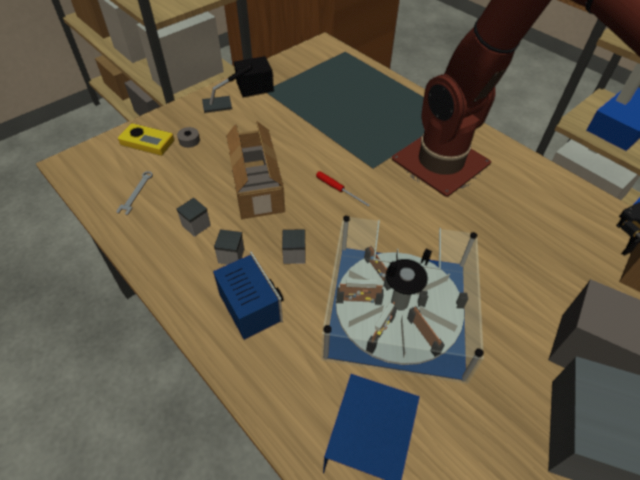

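Run:
```python
from h import *
T=np.load('top0.npz');S=np.load('scene0.npz')
a=cv2.resize(T['im'][175:425,70:320],(400,400),interpolation=cv2.INTER_CUBIC)
b=cv2.resize(S['im'][210:385,315:490],(400,400),interpolation=cv2.INTER_CUBIC)
c=cv2.resize(T['im'][180:370,320:580][:, :],(400,200*400//400*1),interpolation=cv2.INTER_CUBIC)
d=cv2.resize(S['im'][115:265,170:320],(400,200),interpolation=cv2.INTER_CUBIC)
save('crop0',np.vstack([np.hstack([a,b]),np.hstack([c,d])]))
W=world('top',T['d']);V=world('scene',S['d'])
for n,(u,v) in dict(tin1=(397,197),tin2=(466,193),tin3=(347,254),radio=(325,160),hub=(188,290),post1=(212,183),post2=(77,277),post3=(308,306),post4=(166,416),b1=(190,240),b2=(238,263),b3=(245,309),b3e=(270,316),b4=(130,280),cartA=(447,240),cartB=(412,298),cartC=(567,310),cartD=(543,358)).items(): print(n,W[v,u].round(3))
print('scene')
for n,(u,v) in dict(tinA=(294,236),tinB=(229,240),tinC=(193,209),hub=(406,273),b2=(358,292),b3=(375,262),b4=(425,330),b5=(380,330)).items(): print(n,V[v,u].round(3))
```

```text
tin1 [ 0.729 -0.133  0.074]
tin2 [ 0.739 -0.282  0.074]
tin3 [ 0.603 -0.025  0.072]
radio [0.797 0.022 0.111]
hub [0.513 0.275 0.152]
post1 [0.732 0.249 0.139]
post2 [0.539 0.495 0.136]
post3 [0.487 0.052 0.138]
post4 [0.292 0.299 0.137]
b1 [0.615 0.287 0.13 ]
b2 [0.57  0.189 0.13 ]
b3 [0.488 0.183 0.066]
b3e [0.469 0.123 0.13 ]
b4 [0.535 0.396 0.13 ]
cartA [ 0.626 -0.226  0.103]
cartB [ 0.516 -0.162  0.042]
cartC [ 0.482 -0.426  0.146]
cartD [ 0.397 -0.442 -0.001]
scene
tinA [ 0.594 -0.027  0.076]
tinB [ 0.727 -0.131  0.073]
tinC [ 0.736 -0.286  0.072]
hub [0.514 0.273 0.155]
b2 [0.619 0.227 0.131]
b3 [0.531 0.195 0.132]
b4 [0.581 0.389 0.132]
b5 [0.651 0.325 0.129]
```

View pics/crop0.png

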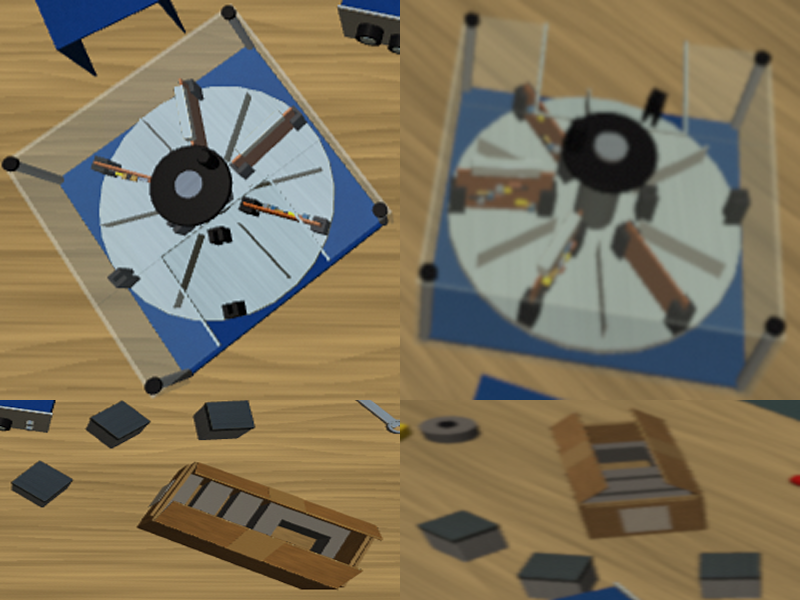

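```bash
python3 -m pendant '[{"xyz":[0,0,-60],"roll":0},{"xyz":[-50,60,-120],"roll":-0.15},{"xyz":[-90,110,-165],"roll":-0.3},{"xyz":[-130,160,-165],"roll":-0.47},{"xyz":[-170,215,-165],"roll":-0.63},{"xyz":[-210,265,-165],"roll":-0.79},{"xyz":[-250,320,-165],"roll":-0.94},{"xyz":[-290,369,-165],"roll":-0.94},{"xyz":[-290,369,-165],"roll":-0.94},{"xyz":[-290,369,-165],"roll":-0.94}]' -1
python3 - <<'E'
from h import *
t,M,s=tool();im,d=snapshot('wrist');save('w1',im);np.savez('w1',im=im,d=d,t=t,M=M);print(t,M.round(3),s['time_s'],np.round(s['q'],2))
E
```

```text
time_s: 1.35
eef_pos: [0.4533, 0.2454, 0.3615]
tool_rot: [0.001, 0.437, 0.899, -0.0]
ft_force: [-0.2, 0.6, -0.3]
grip_width: 0.087
[0.45332477 0.24538841 0.36150608] [[-0.617  0.787  0.001]
 [ 0.787  0.617 -0.001]
 [-0.001  0.    -1.   ]] 1.35 [-0.9   0.01  0.32  1.51 -0.    1.62  1.66]
```

View pics/w1.png

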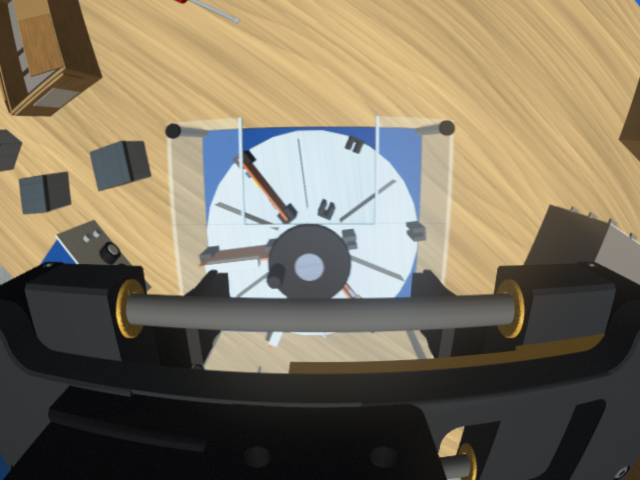

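```bash
python3 -m pendant '[{"xyz":[0,50,30],"roll":0},{"xyz":[0,110,60],"roll":0},{"xyz":[0,130,60],"roll":0},{"xyz":[0,130,60],"roll":0},{"xyz":[0,130,60],"roll":0}]'
python3 - <<'E'
from h import *
t,M,s=tool();im,d=snapshot('wrist');save('w2f',im);np.savez('w2',im=im,d=d,t=t,M=M);print(t,s['time_s'])
save('w2',cv2.resize(im[0:300,120:520],(800,600),interpolation=cv2.INTER_CUBIC))
E
```

```text
time_s: 2.02
eef_pos: [0.5514, 0.332, 0.3014]
tool_rot: [-0.0, 0.433, 0.901, -0.0]
ft_force: [-0.9, -0.1, -0.1]
grip_width: 0.087
[0.55135649 0.33203017 0.30139954] 2.025
```

View pics/w2.png

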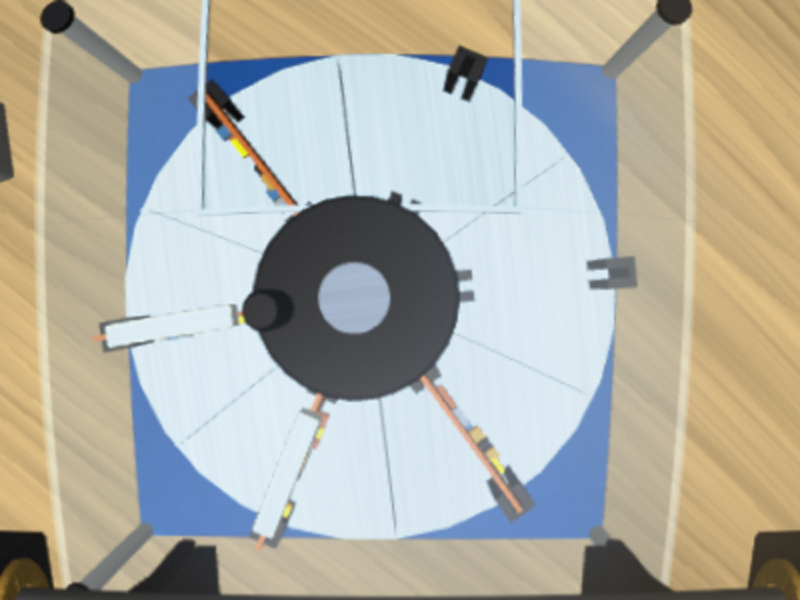

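```bash
cat >> h.py <<'E'
def wray(u,v,t,M):
    P=camera_params('wrist');K=P['K'];T=np.array(P['tool_from_camera'])
    x=(u-K[0,2])/K[0,0];y=(v-K[1,2])/K[1,1];r=np.hypot(x,y)+1e-9
    c=np.array([np.sin(r)*x/r,np.sin(r)*y/r,np.cos(r)])
    return t+M@T[:3,3], M@(T[:3,:3]@c)
def onz(u,v,t,M,z):
    o,d=wray(u,v,t,M);return o+d*(z-o[2])/d[2]
def tri(a,b):
    (o1,d1),(o2,d2)=a,b
    A=np.array([[d1@d1,-d1@d2],[d1@d2,-d2@d2]]);s=np.linalg.solve(A,[d1@(o2-o1),d2@(o2-o1)])
    p,q=o1+s[0]*d1,o2+s[1]*d2;return (p+q)/2,np.linalg.norm(p-q)
def wproj(p,t,M):
    P=camera_params('wrist');K=P['K'];T=np.array(P['tool_from_camera'])
    c=T[:3,:3].T@(M.T@(np.array(p)-t)-T[:3,3]);r=np.arctan2(np.hypot(c[0],c[1]),c[2]);f=np.hypot(c[0],c[1])+1e-12
    return K[0,0]*r*c[0]/f+K[0,2],K[1,1]*r*c[1]/f+K[1,2]
C=np.array([0.5125,0.274]);yaw=np.deg2rad(38.6)
RK=np.array([[np.cos(yaw),-np.sin(yaw)],[np.sin(yaw),np.cos(yaw)]])
def rack(p): return RK.T@(np.array(p)[:2]-C)
def unrack(p): return RK@np.array(p)+C
E
python3 - <<'E'
from h import *
A=np.load('w1.npz');B=np.load('w2.npz');f=lambda u,v:(120+u/2,v/2)
wa=lambda u,v:wray(u,v,A['t'],A['M']); wb=lambda u,v:wray(*f(u,v),B['t'],B['M'])
hub,e=tri(wa(309,266),wb(354,298));print('hub',hub,e)
print('grip tri',tri(wa(274.5,271.5),wb(262,310)))
for n,ps in dict(postsB=[(58,15),(674,9)]).items(): print(n,[onz(*f(*p),B['t'],B['M'],0.138).round(4) for p in ps])
print('hub on .152',onz(*f(354,298),B['t'],B['M'],0.152))
g=onz(*f(262,310),B['t'],B['M'],0.192);print('grip',g,rack(g))
for n,(p,q) in dict(L1=((106,336),(236,315)),L2=((264,537),(314,412))).items():
    P=onz(*f(*p),B['t'],B['M'],0.118);Q=onz(*f(*q),B['t'],B['M'],0.118)
    a,b=rack(P),rack(Q);print(n,a,b,'len',np.linalg.norm(a-b),'ang',np.degrees(np.arctan2(*(a-b)[::-1])),'mid r',np.hypot(*((a+b)/2)),'mid ang',np.degrees(np.arctan2(*((a+b)/2)[::-1])))
# notch edges, guard top .132
for p in [(204,100),(204,208),(519,208),(517,100)]: print('notch',rack(onz(*f(*p),B['t'],B['M'],0.132)))
# hub from top image depth for check
E
```

```text
hub [0.51329704 0.2751548  0.1517631 ] 0.0011054554452864234
grip tri (array([0.54154455, 0.2468082 , 0.15863042]), np.float64(0.0034563241282572657))
postsB [array([0.487 , 0.0546, 0.138 ]), array([0.2937, 0.3011, 0.138 ])]
hub on .152 [0.51366563 0.27476117 0.152     ]
grip [0.53843519 0.25003176 0.192     ] [ 0.00531559 -0.0349121 ]
L1 [ 0.01706039 -0.13376427] [ 0.00900331 -0.06214583] len 0.0720702326183568 ang -83.58120955643912 mid r 0.098818119736438 mid ang -82.42191941315932
L2 [ 0.12644007 -0.05183714] [ 0.05920507 -0.02301748] len 0.07315133220290837 ang -23.20194648883184 mid r 0.10008412741051628 mid ang -21.959954099342564
notch [-0.10021668 -0.07530912]
notch [-0.04485401 -0.07458099]
notch [-0.04317561  0.07748508]
notch [-0.09762653  0.07677511]
```

```bash
sed -i 's/C=np.array(\[0.5125,0.274\]);yaw=np.deg2rad(38.6)/C=np.array([0.5133,0.2749]);yaw=np.deg2rad(38.4)/' h.py
python3 -m pendant '[{"xyz":[-45,-30,0],"roll":0.12},{"xyz":[-90,-65,0],"roll":0.24},{"xyz":[-135,-100,0],"roll":0.36},{"xyz":[-180,-135,0],"roll":0.48},{"xyz":[-225,-165,0],"roll":0.6},{"xyz":[-270,-200,0],"roll":0.72},{"xyz":[-315,-232,0],"roll":0.84},{"xyz":[-360,-265,0],"roll":0.96},{"xyz":[-405,-300,0],"roll":1.08},{"xyz":[-450,-332,0],"roll":1.17},{"xyz":[-495,-365,0],"roll":1.17},{"xyz":[-533,-393,0],"roll":1.17}]' >/dev/null; python3 -m pendant '[{"xyz":[0,0,0],"roll":0},{"xyz":[0,0,0],"roll":0}]' 1
python3 - <<'E'
from h import *
t,M,s=tool();im,d=snapshot('wrist');save('w3',im);np.savez('w3',im=im,d=d,t=t,M=M);print(t,M.round(3),s['time_s'],np.round(s['q'],2))
E
```

```text
time_s: 3.82
eef_pos: [0.5777, -0.3296, 0.3019]
tool_rot: [-0.0, 0.859, 0.512, 0.001]
ft_force: [-0.3, 1.3, -0.2]
grip_width: 0.0741
[ 0.57770695 -0.32964568  0.30189159] [[ 0.476  0.88   0.001]
 [ 0.88  -0.476  0.001]
 [ 0.001  0.001 -1.   ]] 3.825 [-0.1   0.41  0.81  1.28 -0.3   1.57  1.74]
```

View pics/w3.png

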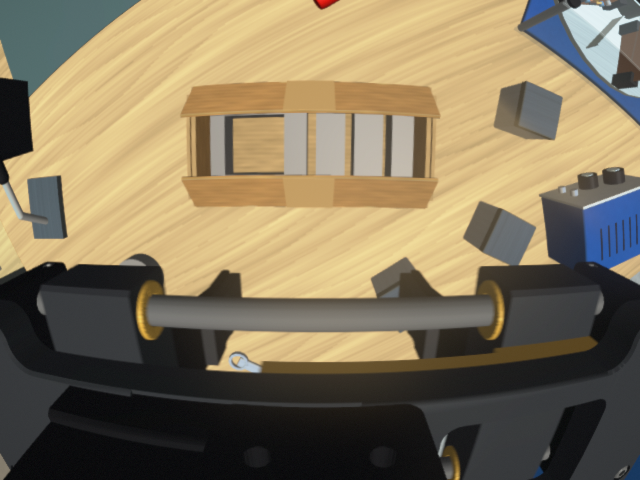

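```bash
cat >> h.py <<'E'
def wpt(u,v,D):
    P=camera_params('wrist');T=np.array(P['tool_from_camera']);o,d=wray(u,v,D['t'],D['M'])
    c=T[:3,:3].T@(D['M'].T@d);return o+d*np.median(D['d'][int(v)-1:int(v)+2,int(u)-1:int(u)+2])/c[2]
E
python3 - <<'E'
from h import *
D=np.load('w3.npz');t,M=D['t'],D['M']
H=[onz(u,v,t,M,.105) for u,v in [(195,86),(427,83),(430,207),(195,207)]]
for h in H: print('hinge',h.round(4))
print('center',np.mean(H,0),'len',np.linalg.norm(H[0]-H[1]),np.linalg.norm(H[2]-H[3]),'wid',np.linalg.norm(H[0]-H[3]),np.linalg.norm(H[1]-H[2]))
d1=H[1]-H[0];d2=H[2]-H[3];print('y dir ang',[np.degrees(np.arctan2(d[1],d[0])) for d in(d1,d2)])
for u,v in [(310,95),(310,112),(310,182),(310,200),(300,145),(330,145),(368,145),(402,145),(260,145)]: print((u,v),wpt(u,v,D).round(4))
# top camera corroboration: foam gaps in row 145
for v in(130,145,160): print(''.join('%4d'%x for x in cv2.cvtColor(D['im'],cv2.COLOR_RGB2HSV)[v,200:440:3,1]))
E
```

```text
hinge [ 0.395  -0.3815  0.105 ]
hinge [ 0.5101 -0.1651  0.105 ]
hinge [ 0.6307 -0.2229  0.105 ]
hinge [ 0.5089 -0.4473  0.105 ]
center [ 0.51117822 -0.30418933  0.105     ] len 0.24503334822717707 0.2553348678029524 wid 0.13151353554910886 0.13367155675655684
y dir ang [np.float64(61.991925542332105), np.float64(61.51630775720767)]
(310, 95) [ 0.4704 -0.2824  0.1299]
(310, 112) [ 0.4865 -0.2907  0.1457]
(310, 182) [ 0.5439 -0.322   0.1438]
(310, 200) [ 0.5617 -0.3324  0.1194]
(300, 145) [ 0.5065 -0.3176  0.0503]
(330, 145) [ 0.5233 -0.2867  0.0505]
(368, 145) [ 0.5441 -0.247   0.0504]
(402, 145) [ 0.5626 -0.2103  0.0506]
(260, 145) [ 0.4796 -0.365   0.006 ]
 135 140 138 101  20  19  20  20  22  23  19 105 112 114 113 112 111 113 111 111 112 111 112 112 112 112 111 112  53  20  21  21  23  24  22  22 103 111 111  25  24  24  22  22  22  23  23  25  38 109 106  36  24  23  24  23  23  26  24  25  24  82  68  52  26  26  26  26  26  27  28  35 111 109 113 112 109 112 110 101
 138 138 137 106  22  20  22  20  21  23  23 106 112 113 111 113 111 112 111 113 112 113 112 112 111 111 111 111  50  23  23  23  23  22  22  23 105 110 109  25  23  23  25  22  23  25  23  23  47 110 108  38  25  24  24  25  24  24  24  24  24  89  64  51  26  27  25  27  28  27  27  43 110 111 109 111 110 114 109  97
 138 138 139 114  22  20  22  20  22  23  23 104 112 111 112 112 111 112 111 110 112 112 112 111 112 111 111 112  48  24  24  24  24  24  25  23 105 111 106  26  23  26  24  26  26  24  26  25  50 108 102  33  25  25  25  25  25  25  28  26  26 102  54  52  26  25  25  26  28  28  28  63 109 109 113 112 110 110 107  99
```

```bash
cat >> h.py <<'E'
CC=np.array([0.5112,-0.3042]);cy=np.deg2rad(-28.2)
RC=np.array([[np.cos(cy),-np.sin(cy)],[np.sin(cy),np.cos(cy)]])
def cart(p): return RC.T@(np.array(p)[:2]-CC)
def uncart(p): return RC@np.array(p)+CC
E
python3 - <<'E'
from h import *
D=np.load('w3.npz');t,M=D['t'],D['M'];im=D['im']
s=cv2.cvtColor(im,cv2.COLOR_RGB2HSV)[...,1].astype(float)
for v in(135,145,155):
    b=(s[v]>50).astype(int);e=np.flatnonzero(np.diff(b[205:425]))+205.5
    print(v,[(x,round(cart(onz(x,v,t,M,.05))[1]*1000,1)) for x in e])
# pocket/foam edges along columns: x extents
for u in(260,):
    col=s[100:195,u];print([(i+100,int(c)) for i,c in enumerate(col)][::3])
V=im[...,2].astype(int)
for u in(260,300,330,368): print(u,[ (v,int(V[v,u])) for v in range(108,188,2)])
for u,v in [(310,92),(310,95),(310,100),(310,105),(310,112),(310,115),(310,178),(310,182),(310,188),(310,195),(310,200),(310,204),(212,100),(410,100),(212,195),(410,195)]: 
    p=wpt(u,v,D);c=cart(p);print((u,v),c.round(4),p[2].round(4))
E
```

```text
135 [(np.float64(209.5), np.float64(-123.6)), (np.float64(231.5), np.float64(-96.0)), (np.float64(284.5), np.float64(-32.2)), (np.float64(306.5), np.float64(-6.3)), (np.float64(315.5), np.float64(4.2)), (np.float64(344.5), np.float64(38.2)), (np.float64(352.5), np.float64(47.6)), (np.float64(382.5), np.float64(83.3)), (np.float64(389.5), np.float64(91.8)), (np.float64(413.5), np.float64(121.3))]
145 [(np.float64(209.5), np.float64(-123.9)), (np.float64(231.5), np.float64(-96.3)), (np.float64(283.5), np.float64(-33.5)), (np.float64(306.5), np.float64(-6.4)), (np.float64(315.5), np.float64(4.2)), (np.float64(344.5), np.float64(38.2)), (np.float64(352.5), np.float64(47.7)), (np.float64(381.5), np.float64(82.2)), (np.float64(389.5), np.float64(91.9)), (np.float64(413.5), np.float64(121.5))]
155 [(np.float64(210.5), np.float64(-123.0)), (np.float64(231.5), np.float64(-96.6)), (np.float64(283.5), np.float64(-33.7)), (np.float64(306.5), np.float64(-6.5)), (np.float64(315.5), np.float64(4.1)), (np.float64(344.5), np.float64(38.2)), (np.float64(352.5), np.float64(47.7)), (np.float64(381.5), n
[... 2267 characters left out ...]
74), (166, 173), (168, 174), (170, 175), (172, 174), (174, 173), (176, 110), (178, 96), (180, 84), (182, 85), (184, 86), (186, 85)]
(310, 92) [-0.0498 -0.0002] 0.1259
(310, 95) [-0.0463 -0.0001] 0.1299
(310, 100) [-0.0406  0.    ] 0.136
(310, 105) [-0.035   0.0002] 0.1429
(310, 112) [-0.0281  0.0002] 0.1457
(310, 115) [-0.0371 -0.0032] 0.0052
(310, 178) [ 0.0332 -0.0001] 0.1472
(310, 182) [ 0.0372 -0.0002] 0.1438
(310, 188) [ 0.0439 -0.0005] 0.1347
(310, 195) [ 0.0518 -0.0007] 0.127
(310, 200) [ 0.0579 -0.001 ] 0.1194
(310, 204) [ 0.0631 -0.0012] 0.1122
(212, 100) [-0.0452 -0.096 ] 0.1319
(410, 100) [-0.0436  0.0969] 0.1307
(212, 195) [ 0.0503 -0.1005] 0.126
(410, 195) [0.0513 0.0995] 0.1269
```

```bash
sed -i 's/CC=np.array(\[0.5112,-0.3042\])/CC=np.array([0.5106,-0.3053])/' h.py
python3 -m pendant '[{"xyz":[-10,-40,0],"roll":0},{"xyz":[-10,-69,30],"roll":0},{"xyz":[-10,-69,70],"roll":0},{"xyz":[-10,-69,100],"roll":0},{"xyz":[-10,-69,100],"roll":0},{"xyz":[-10,-69,100],"roll":0},{"xyz":[-10,-69,100],"roll":0},{"xyz":[-10,-69,100],"roll":0},{"xyz":[-10,-69,100],"roll":0},{"xyz":[-10,-69,100],"roll":0}]' 1; python3 -c "
from h import *
t,M,s=tool();print(cart(t),t[2])"
```

```text
time_s: 5.12
eef_pos: [0.5124, -0.3062, 0.2015]
tool_rot: [0.0, 0.859, 0.512, 0.0]
ft_force: [0.1, 0.1, -0.1]
grip_width: 0.0004
[2.04021860e-03 3.24792244e-05] 0.2014673983683296
```

```bash
python3 -m pendant '[{"xyz":[0,0,40],"roll":0},{"xyz":[0,0,72],"roll":0},{"xyz":[0,-10,72],"roll":0},{"xyz":[0,-20,72],"roll":0},{"xyz":[0,-30,72],"roll":0},{"xyz":[0,-40,72],"roll":0},{"xyz":[0,-50,72],"roll":0},{"xyz":[0,-60,72],"roll":0},{"xyz":[0,-68,72],"roll":0},{"xyz":[0,-76,72],"roll":0},{"xyz":[0,-76,72],"roll":0}]'
python3 -m pendant '[{"xyz":[0,15,0],"roll":0},{"xyz":[0,40,0],"roll":0},{"xyz":[0,80,0],"roll":0},{"xyz":[0,90,0],"roll":0},{"xyz":[0,100,0],"roll":0},{"xyz":[0,110,0],"roll":0},{"xyz":[0,120,0],"roll":0},{"xyz":[0,130,0],"roll":0},{"xyz":[0,140,0],"roll":0},{"xyz":[0,148,0],"roll":0},{"xyz":[0,151,0],"roll":0},{"xyz":[0,151,0],"roll":0}]'
python3 -m pendant '[{"xyz":[0,-10,-50],"roll":0},{"xyz":[0,-10,-110],"roll":0},{"xyz":[0,-5,-172],"roll":0},{"xyz":[0,-5,-172],"roll":0},{"xyz":[0,-5,-172],"roll":0}]' -1;python3 - <<'E'
from h import *
t,M,s=tool();im,d=snapshot('wrist');save('w4',im);np.savez('w4',im=im,d=d,t=t,M=M);print(cart(t),t,s['time_s'])
E
```

```text
time_s: 6.5
eef_pos: [0.4452, -0.2697, 0.1294]
tool_rot: [-0.0, 0.859, 0.512, 0.0]
ft_force: [-0.5, 0.3, -0.3]
grip_width: 0.0005
time_s: 8.0
eef_pos: [0.5783, -0.342, 0.1293]
tool_rot: [-0.0, 0.859, 0.512, -0.0]
ft_force: [0.2, -0.2, 0.5]
grip_width: 0.0006
time_s: 8.62
eef_pos: [0.5737, -0.3393, 0.3012]
tool_rot: [-0.0, 0.859, 0.512, 0.0]
ft_force: [-0.3, 0.9, -0.6]
grip_width: 0.0425
[ 0.07173904 -0.00016732] [ 0.5737448  -0.3393478   0.30115737] 8.625
```

View pics/w4.png

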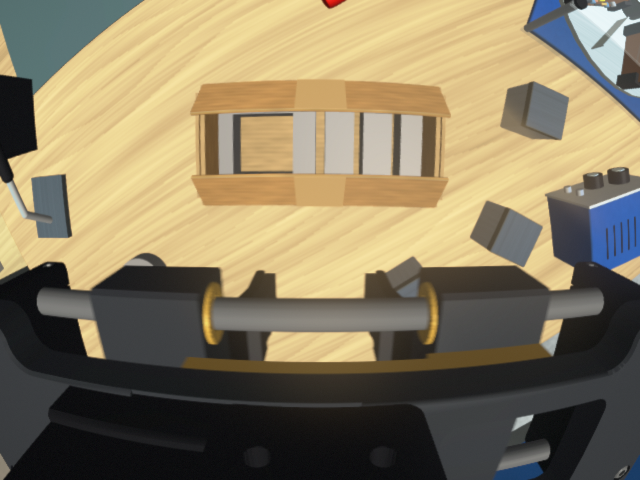

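Run:
```python
from h import *
D=np.load('w4.npz')
for u in (250,320,400):
  for v in (86,92,100,106,111,180,186,192,198,203):
    p=wpt(u,v,D);c=cart(p);print((u,v),(c*1000).round(1),(p[2]*1000).round(1))
s=observe();print(s['ft_force'])
```

```text
(250, 86) [-58.6 -70.2] 114.8
(250, 92) [-50.9 -68.5] 124.0
(250, 100) [-41.3 -66.4] 135.4
(250, 106) [-34.6 -65.1] 142.9
(250, 111) [-29.6 -64.6] 145.5
(250, 180) [ 35.5 -66.2] 143.4
(250, 186) [ 42.  -67.8] 135.8
(250, 192) [ 48.7 -69.4] 128.7
(250, 198) [ 56.1 -71.5] 118.8
(250, 203) [ 62.3 -73.1] 111.7
(320, 86) [-56.    0.1] 118.3
(320, 92) [-48.5   0.1] 127.1
(320, 100) [-39.2   0.1] 138.0
(320, 106) [-32.6   0. ] 145.6
(320, 111) [-27.9   0. ] 145.5
(320, 180) [36.3 -0.2] 144.6
(320, 186) [42.7 -0.2] 137.0
(320, 192) [49.6 -0.2] 128.1
(320, 198) [56.5 -0.3] 120.9
(320, 203) [62.7 -0.3] 113.7
(400, 86) [-58.9  81.1] 113.9
(400, 92) [-51.2  79.2] 122.3
(400, 100) [-41.6  76.8] 133.3
(400, 106) [-34.8  75. ] 141.5
(400, 111) [-29.4  73.9] 146.8
(400, 180) [35.6 75. ] 145.8
(400, 186) [42.  76.7] 139.0
(400, 192) [48.9 78.9] 129.8
(400, 198) [56.2 81.1] 120.7
(400, 203) [62.3 82.7] 114.2
[-0.71980087 -0.03760212 -0.48468351]
```

```bash
python3 -m pendant '[{"xyz":[0,-35,0],"roll":0},{"xyz":[0,-70,40],"roll":0},{"xyz":[0,-70,60],"roll":0},{"xyz":[0,-70,60],"roll":0},{"xyz":[0,-70,60],"roll":0},{"xyz":[0,-70,60],"roll":0}]' 1
python3 -m pendant '[{"xyz":[0,0,55],"roll":0},{"xyz":[0,0,112],"roll":0},{"xyz":[0,-10,112],"roll":0},{"xyz":[0,-20,112],"roll":0},{"xyz":[0,-30,112],"roll":0},{"xyz":[0,-35,112],"roll":0},{"xyz":[0,-40,112],"roll":0}]';python3 - <<'E'
from h import *
t,M,s=tool();im,d=snapshot('wrist');a,_=snapshot('top');b,_=snapshot('scene');print(cart(t),t)
save('w5',np.hstack([cv2.resize(a[200:400,380:600],(400,360),interpolation=2),cv2.resize(b[100:240,200:320],(400,360),interpolation=2)]))
E
```

```text
time_s: 9.43
eef_pos: [0.513, -0.3067, 0.2421]
tool_rot: [0.001, 0.859, 0.512, 0.0]
ft_force: [-0.5, 0.3, -0.2]
grip_width: 0.004
time_s: 10.3
eef_pos: [0.4775, -0.287, 0.1302]
tool_rot: [0.0, 0.859, 0.512, 0.001]
ft_force: [-0.4, 0.6, -0.2]
grip_width: 0.0007
[-0.03786594  0.00047349] [ 0.47745236 -0.28698913  0.13022322]
```

View pics/w5.png

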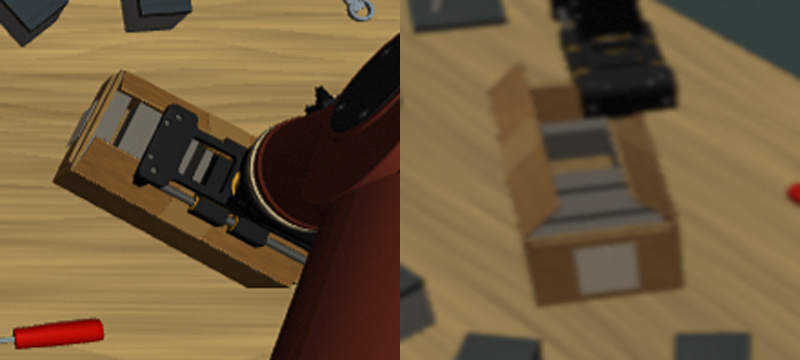

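```bash
cat >> h.py <<'E'
def flaps(name='scene',ylo=40,yhi=110):
    im,d=snapshot(name);W=world(name,d).reshape(-1,3)[d.reshape(-1)>0]
    c=((W[:,:2]-CC)@RC)*1000;z=W[:,2]*1000
    m=(c[:,1]>ylo)&(c[:,1]<yhi)&(abs(c[:,0])<130)&(z>108)&(z<165)
    for k in range(110,165,5):
        s=m&(abs(z-k)<2.5)
        n=s&(c[:,0]<0);f=s&(c[:,0]>=0)
        print(k,'near',n.sum(),np.median(c[n,0]).round(1) if n.any() else '','far',f.sum(),np.median(c[f,0]).round(1) if f.any() else '')
E
python3 - <<'E'
from h import *
flaps()
d=np.load('scene0.npz')['d']
import h
h.snapshot=lambda n:(None,d);print('initial');flaps()
E
```

```text
110 near 13 -60.1 far 23 64.5
115 near 24 -57.4 far 24 60.7
120 near 23 -52.8 far 32 56.3
125 near 24 -48.0 far 27 51.9
130 near 19 -44.3 far 26 47.8
135 near 26 -39.8 far 28 43.5
140 near 26 -35.0 far 29 39.4
145 near 30 -29.8 far 39 34.2
150 near 3 -29.3 far 0 
155 near 0  far 0 
160 near 0  far 0 
initial
110 near 21 -60.8 far 21 64.4
115 near 23 -56.8 far 21 60.8
120 near 21 -53.1 far 32 56.7
125 near 29 -48.2 far 26 52.0
130 near 19 -43.8 far 33 46.5
135 near 24 -38.8 far 25 42.5
140 near 20 -35.5 far 24 39.0
145 near 33 -30.0 far 39 34.4
150 near 5 -29.5 far 2 32.6
155 near 0  far 0 
160 near 0  far 0
```

Run:
```python
from h import *
t,M,s=tool();print(t,np.round(s['tau'],1),s['ft_force'])
for n in('scene','top'):
    P=camera_params(n);E=np.linalg.inv(np.array(P['extrinsics']))
    for z in(.13,.2,.25):
        c=E[:3,:3]@np.array([t[0],t[1],z])+E[:3,3];q=np.array(P['K'])@c;print(n,z,q[:2]/q[2])
im,d=snapshot('wrist');D=dict(t=t,M=M,d=d)
save('w6',np.vstack([im[60:330,120:520]]).repeat(2,0).repeat(2,1))
```

```text
[ 0.47744643 -0.28707048  0.12957731] [  0.  -40.9   7.8 -37.3   0.1   0.1  -0. ] [-0.0024602   0.05150734  0.0034238 ]
scene 0.13 [265.85524757 150.70624944]
scene 0.2 [264.05730277 131.25878158]
scene 0.25 [262.68163999 116.37892663]
top 0.13 [488.61680182 312.92884008]
top 0.2 [503.30630612 308.85800893]
top 0.25 [515.5218228  305.47278199]
```

View pics/w6.png

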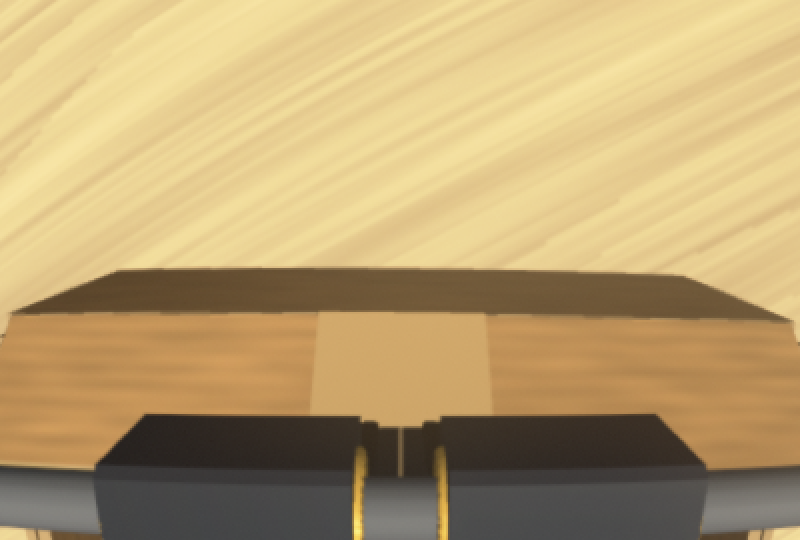

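Run:
```python
from h import *
t,M,s=tool();im,d=snapshot('wrist');D=dict(t=t,M=M,d=d)
for u in(180,320):
  for v in list(range(200,300,6)):
    p=wpt(u,v,D);c=cart(p)*1000;print((u,v),c.round(1),(p[2]*1000).round(1))
```

```text
(180, 200) [ -65.5 -112.2] 36.3
(180, 206) [ -65.4 -100.3] 66.9
(180, 212) [-65.2 -91. ] 91.0
(180, 218) [-64.7 -84. ] 109.3
(180, 224) [-61.9 -82.7] 113.2
(180, 230) [-58.9 -81.8] 116.3
(180, 236) [-56. -81.] 119.1
(180, 242) [-53.2 -80.1] 122.3
(180, 248) [-50.5 -79.3] 125.1
(180, 254) [-47.9 -78.3] 128.3
(180, 260) [-45.4 -77.4] 131.5
(180, 266) [-42.7 -76.8] 134.0
(180, 272) [-40.4 -75.8] 137.5
(180, 278) [-37.9 -75.1] 140.1
(180, 284) [-75.4 -31.5] 243.8
(180, 290) [-75.2 -30.3] 247.1
(180, 296) [-74.6 -29.7] 248.9
(320, 200) [-64.    0.2] 38.7
(320, 206) [-64.2   0.2] 68.8
(320, 212) [-64.    0.1] 90.4
(320, 218) [-63.9   0.1] 109.8
(320, 224) [-61.2   0.1] 113.2
(320, 230) [-58.3   0.1] 115.9
(320, 236) [-55.6   0.1] 119.1
(320, 242) [-53.1   0.1] 122.4
(320, 248) [-50.4   0.1] 124.8
(320, 254) [-48.    0.1] 128.3
(320, 260) [-45.4   0.1] 130.7
(320, 266) [-43.3   0. ] 134.3
(320, 272) [-40.9   0. ] 137.0
(320, 278) [-46.8   0. ] 161.7
(320, 284) [-46.9   0. ] 169.5
(320, 290) [-46.   0.] 174.0
(320, 296) [-43.4   0. ] 174.5
```

```bash
python3 -m pendant '[{"xyz":[0,5,-50],"roll":0},{"xyz":[0,10,-110],"roll":0},{"xyz":[0,10,-150],"roll":0},{"xyz":[0,10,-150],"roll":0}]'
python3 - <<'E'
from h import *
t,M,s=tool();im,d=snapshot('wrist');D=dict(t=t,M=M,d=d);np.savez('w7',im=im,**D)
T=lambda p:(M.T@(p-t)*1000).round(1)
for u in(310,320,330):
  for v in list(range(200,300,5)): print((u,v),T(wpt(u,v,D)),end=' ')
  print()
print('tip corner expected',wproj(t+M@np.array([.01,-.0095,0]),t,M),wproj(t+M@np.array([.01,.0095,0]),t,M),wproj(t+M@np.array([.01,-.0095,-.032]),t,M))
E
```

```text
time_s: 11.1
eef_pos: [0.4874, -0.293, 0.2823]
tool_rot: [0.002, 0.859, 0.512, 0.001]
ft_force: [-0.5, -1.0, -1.3]
grip_width: 0.0005
(310, 200) [ -9.4 -17.8 148.5] (310, 205) [ -9.3 -13.8 144.1] (310, 210) [ -9.2  -9.8 140.7] (310, 215) [ -9.1  -6.2 135.3] (310, 220) [-11.7  17.8 232.6] (310, 225) [-11.7  23.7 232.3] (310, 230) [-11.8  29.6 232.4] (310, 235) [-11.8  35.6 232.3] (310, 240) [-11.8  41.5 231.7] (310, 245) [-11.9  47.6 231.9] (310, 250) [-11.9  53.8 232.2] (310, 255) [-12.   60.  232.5] (310, 260) [-12.   66.2 232.6] (310, 265) [-12.1  72.4 232.3] (310, 270) [-12.1  78.5 231.8] (310, 275) [ -4.8  -9.9 -30.9] (310, 280) [ -4.7  -9.1 -35.3] (310, 285) [ -4.6  -9.4 -42.2] (310, 290) [ -4.4  -9.4 -47.8] (310, 295) [ -4.3  -9.  -51.9] 
(320, 200) [ -0.2 -17.7 148.9] (320, 205) [ -0.2 -13.9 143.8] (320, 210) [ -0.2  -9.9 140.1] (320, 215) [ -0.2  -6.2 135.5] (320, 220) [-1.000e-01  2.680e+01  2.773e+02] (320, 225) [-1.00e-01  3.33e+01  2.77e+02] (320, 230) [-1.00e-01  3.99e+01  2.77e+02] (320, 235) [-1.000e-01  4.650e+01  2.771e+02] (320, 240) [-1.000e-01  5.320e+01  2.772e+0
[... 564 characters left out ...]
0) [ 11.4  17.7 232.1] (330, 225) [ 11.4  23.6 231.8] (330, 230) [ 11.5  29.7 232.5] (330, 235) [ 11.5  35.6 232.4] (330, 240) [ 11.6  41.6 232.1] (330, 245) [ 11.6  47.8 232.8] (330, 250) [ 11.6  53.6 231.7] (330, 255) [ 11.7  59.9 232.2] (330, 260) [ 11.7  66.1 232.2] (330, 265) [ 11.8  72.5 232.6] (330, 270) [ 11.9  78.9 232.7] (330, 275) [  4.2  -9.5 -30. ] (330, 280) [  4.1  -9.1 -35.4] (330, 285) [  3.9  -9.3 -41.8] (330, 290) [  3.8  -9.1 -47. ] (330, 295) [  3.6  -9.1 -52.2] 
tip corner expected (np.float64(339.42277784539596), np.float64(255.89098207052052)) (np.float64(338.8556649314457), np.float64(289.0882349189355)) (np.float64(343.02402054146916), np.float64(276.5744954632172))
```

```bash
python3 -m pendant '[{"xyz":[0,30,0],"roll":0},{"xyz":[0,30,60],"roll":0},{"xyz":[0,30,120],"roll":0},{"xyz":[0,30,180],"roll":0},{"xyz":[0,20,182],"roll":0},{"xyz":[0,10,182],"roll":0},{"xyz":[0,0,182],"roll":0},{"xyz":[0,-10,182],"roll":0},{"xyz":[0,-10,182],"roll":0}]'
python3 - <<'E'
from h import *
t,M,s=tool();print(cart(t),t[2]);flaps()
E
```

```text
time_s: 12.28
eef_pos: [0.4771, -0.2866, 0.0982]
tool_rot: [0.0, 0.859, 0.512, 0.001]
ft_force: [0.6, -0.1, 0.0]
grip_width: 0.0007
[-0.03837312  0.0006092 ] 0.09824541736786671
110 near 2 -63.3 far 19 64.9
115 near 3 -62.3 far 33 60.2
120 near 2 -60.9 far 23 55.7
125 near 2 -60.8 far 35 51.3
130 near 4 -59.0 far 20 47.8
135 near 3 -57.5 far 32 43.9
140 near 2 -56.1 far 30 38.8
145 near 3 -55.9 far 34 34.2
150 near 5 -53.4 far 2 32.3
155 near 20 -51.2 far 0 
160 near 3 -50.8 far 0
```

```bash
python3 -m pendant '[{"xyz":[0,-10,0],"roll":0},{"xyz":[0,-20,0],"roll":0},{"xyz":[0,-28,0],"roll":0},{"xyz":[0,-36,0],"roll":0},{"xyz":[0,-36,0],"roll":0},{"xyz":[0,-10,0],"roll":0},{"xyz":[0,30,0],"roll":0},{"xyz":[0,44,0],"roll":0},{"xyz":[0,54,0],"roll":0},{"xyz":[0,64,0],"roll":0},{"xyz":[0,74,0],"roll":0},{"xyz":[0,84,0],"roll":0}]'
python3 -m pendant '[{"xyz":[0,10,0],"roll":0},{"xyz":[0,20,0],"roll":0},{"xyz":[0,28,0],"roll":0},{"xyz":[0,29,0],"roll":0},{"xyz":[0,29,0],"roll":0},{"xyz":[0,15,-50],"roll":0},{"xyz":[0,15,-110],"roll":0},{"xyz":[0,15,-170],"roll":0}]' -1
python3 - <<'E'
from h import *
t,M,s=tool();print(cart(t),t[2]);flaps()
E
```

```text
time_s: 13.82
eef_pos: [0.5516, -0.3272, 0.0976]
tool_rot: [0.0, 0.859, 0.512, 0.0]
ft_force: [-1.4, -0.0, -0.2]
grip_width: 0.0004
time_s: 14.82
eef_pos: [0.5644, -0.3344, 0.2695]
tool_rot: [0.0, 0.859, 0.512, 0.0]
ft_force: [1.6, -0.3, -0.0]
grip_width: 0.0723
[ 0.06113354 -0.00020515] 0.269535646010633
110 near 34 -66.4 far 27 68.7
115 near 29 -70.5 far 31 73.6
120 near 30 -74.7 far 26 77.8
125 near 37 -79.4 far 27 82.2
130 near 36 -84.0 far 32 86.9
135 near 31 -88.1 far 29 91.6
140 near 36 -93.4 far 37 96.8
145 near 10 -95.6 far 14 98.9
150 near 0  far 0 
155 near 0  far 0 
160 near 0  far 0
```

```bash
python3 -m pendant '[{"xyz":[50,-30,0],"roll":-0.12},{"xyz":[100,-60,0],"roll":-0.24},{"xyz":[150,-90,0],"roll":-0.36},{"xyz":[200,-120,0],"roll":-0.48},{"xyz":[250,-150,0],"roll":-0.6},{"xyz":[300,-180,0],"roll":-0.72},{"xyz":[350,-210,0],"roll":-0.84},{"xyz":[400,-240,0],"roll":-0.96},{"xyz":[450,-270,0],"roll":-1.08},{"xyz":[501,-300,0],"roll":-1.166},{"xyz":[501,-300,0],"roll":-1.166},{"xyz":[501,-300,0],"roll":-1.166}]' -0.15
python3 - <<'E'
from h import *
t,M,s=tool();print(t,M.round(3),s['time_s'])
print(to_tool([.5388,.2494,.127]))
for a in(-83.3,-105,-130,-155,-180): print(a,to_tool([*unrack(.036*np.array([np.cos(np.radians(a)),np.sin(np.radians(a))])),.127]))
im,d=snapshot('wrist');save('w8',im);g=np.array([.5388,.2494,.192]);print(wproj(g,t,M))
E
```

```text
time_s: 16.38
eef_pos: [0.5393, 0.2486, 0.2673]
tool_rot: [0.0, 0.436, 0.9, -0.0]
ft_force: [-0.1, -0.8, 1.0]
grip_width: 0.0499
[0.53931143 0.24864146 0.26727496] [[-0.62   0.784  0.   ]
 [ 0.784  0.62  -0.001]
 [-0.001 -0.    -1.   ]] 16.375
[1.000e+00 1.000e-01 1.403e+02]
-83.3 [  1.1   0.2 140.3]
-105 [  2.1 -13.4 140.3]
-130 [  9.2 -27.2 140.3]
-155 [ 21.6 -36.7 140.3]
-180 [ 36.8 -40.1 140.3]
(np.float64(321.9082543368891), np.float64(239.44093444145912))
```

```bash
python3 -m pendant '[{"xyz":[1,0,50],"roll":0},{"xyz":[1,0,100],"roll":0},{"xyz":[1,0,140],"roll":0},{"xyz":[1,0,140],"roll":0}]'; python3 -m pendant '[{"xyz":[0,0,0],"roll":0},{"xyz":[0,0,0],"roll":0},{"xyz":[0,0,0],"roll":0},{"xyz":[0,0,0],"roll":0},{"xyz":[0,0,0],"roll":0},{"xyz":[0,0,0],"roll":0}]' 1
python3 - <<'E'
from h import *
for a in np.linspace(-83.3,-180,12)[1:]: print(a.round(1),to_tool([*unrack(.036*np.array([np.cos(np.radians(a)),np.sin(np.radians(a))])),.127]))
E
```

```text
time_s: 16.92
eef_pos: [0.5387, 0.248, 0.1267]
tool_rot: [0.0, 0.437, 0.9, -0.0]
ft_force: [-0.2, -0.0, 1.0]
grip_width: 0.05
time_s: 17.68
eef_pos: [0.5385, 0.2496, 0.1275]
tool_rot: [0.0, 0.435, 0.9, -0.0]
ft_force: [2.0, -2.4, 1.1]
grip_width: 0.0174
-92.1 [-0.5 -5.4  0.5]
-100.9 [  0.2 -10.9   0.5]
-109.7 [  1.6 -16.2   0.5]
-118.5 [  3.9 -21.2   0.5]
-127.3 [  6.9 -25.8   0.5]
-136.0 [ 10.5 -30.    0.5]
-144.8 [ 14.8 -33.5   0.5]
-153.6 [ 19.5 -36.3   0.5]
-162.4 [ 24.6 -38.4   0.5]
-171.2 [ 30.  -39.6   0.5]
-180.0 [ 35.5 -40.1   0.5]
```

```bash
python3 -m pendant '[{"xyz":[-0.5,-5.4,0],"roll":0},{"xyz":[0.2,-10.9,0],"roll":0},{"xyz":[1.6,-16.2,0],"roll":0},{"xyz":[3.9,-21.2,0],"roll":0},{"xyz":[6.9,-25.8,0],"roll":0},{"xyz":[10.5,-30,0],"roll":0},{"xyz":[14.8,-33.5,0],"roll":0},{"xyz":[19.5,-36.3,0],"roll":0},{"xyz":[24.6,-38.4,0],"roll":0},{"xyz":[30,-39.6,0],"roll":0},{"xyz":[35.5,-40,0],"roll":0},{"xyz":[35.5,-40,0],"roll":0}]'
python3 - <<'E'
from h import *
t,M,s=tool();print(rack(t)*1000,s['grip_width'])
im,d=snapshot('wrist');np.savez('w9',im=im,d=d,t=t,M=M)
save('w9',cv2.resize(im[100:300,200:440],(800,667),interpolation=cv2.INTER_CUBIC)[:600])
E
```

```text
time_s: 19.18
eef_pos: [0.484, 0.2535, 0.1275]
tool_rot: [-0.001, 0.435, 0.9, -0.0]
ft_force: [-2.7, -0.6, 3.8]
grip_width: 0.0173
[-36.25905856   1.40523163] 0.017287154429692267
```

View pics/w9.png

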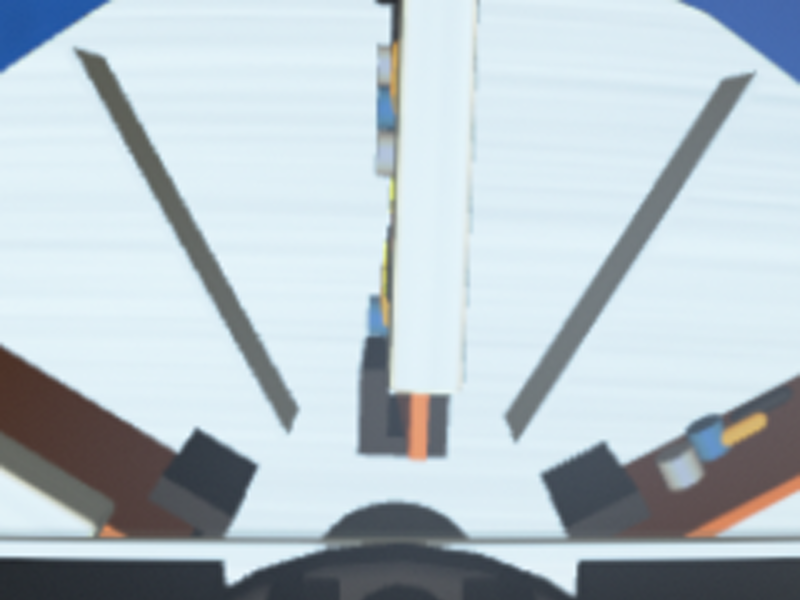

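Run:
```python
from h import *
D=np.load('w9.npz');t,M=D['t'],D['M'];f=lambda u,v:(200+.3*u,100+.3*v)
for p in [(430,100),(430,200),(430,350)]: q=wpt(*f(*p),D);print('bar top',rack(q)*1000,q[2])
E1=[rack(onz(*f(*p),t,M,.118))*1000 for p in [(402,20),(390,388),(478,20),(463,388)]]
for e in E1: print(e.round(1))
for a,b in((0,1),(2,3)): d=E1[a]-E1[b];print(np.degrees(np.arctan2(d[1],d[0])))
# bar outer end: scan up the centreline with depth
for v in range(70,130,4):
    q=wpt(322+ (v-130)*0.03,v,D);print(v,(rack(q)*1000).round(1),q[2].round(3),end=' | ')
```

```text
bar top [-112.46715053    5.61804589] 0.11841864486877068
bar top [-96.4918349    5.65927533] 0.1186646312670655
bar top [-72.21212193   5.78600506] 0.11809178835626502
[-125.4    1.2]
[-65.9  -0.7]
[-125.5   13.2]
[-65.9  11.2]
178.1871784560505
178.09593615945727
70 [-153.9    1. ] 0.076 | 74 [-151.4    1.1] 0.075 | 78 [-148.7    1.2] 0.075 | 82 [-145.9    1.3] 0.075 | 86 [-143.2    1.3] 0.075 | 90 [-140.5    1.4] 0.076 | 94 [-132.4    1.4] 0.115 | 98 [-129.8    1.4] 0.117 | 102 [-127.5    1.5] 0.118 | 106 [-125.3    1.5] 0.118 | 110 [-123.2    1.6] 0.118 | 114 [-121.     1.7] 0.118 | 118 [-118.9    1.7] 0.118 | 122 [-116.7    1.8] 0.118 | 126 [-114.6    1.9] 0.119 |
```

```bash
python3 -m pendant '[{"xyz":[0,0,0],"roll":0},{"xyz":[0,0,0],"roll":0},{"xyz":[0,0,0],"roll":0},{"xyz":[0,0,-40],"roll":0},{"xyz":[0,0,-80],"roll":0},{"xyz":[5,-40,-80],"roll":0.033},{"xyz":[5,-64,-80],"roll":0.033},{"xyz":[5,-64,-40],"roll":0.033},{"xyz":[5,-64,0],"roll":0.033},{"xyz":[5,-64,30],"roll":0.033},{"xyz":[5,-64,57],"roll":0.033},{"xyz":[5,-64,57],"roll":0.033}]' -0.15
python3 -m pendant '[{"xyz":[0,0,0],"roll":0},{"xyz":[0,0,0],"roll":0},{"xyz":[0,0,0],"roll":0},{"xyz":[0,0,0],"roll":0},{"xyz":[0,0,0],"roll":0},{"xyz":[0,0,0],"roll":0}]' 1
python3 - <<'E'
from h import *
t,M,s=tool();print(rack(t)*1000,t,M.round(3),s['grip_width'])
E
```

```text
time_s: 20.72
eef_pos: [0.4303, 0.2161, 0.0688]
tool_rot: [-0.001, 0.45, 0.893, -0.002]
ft_force: [-0.0, -0.1, 0.5]
grip_width: 0.0501
time_s: 21.48
eef_pos: [0.4317, 0.2171, 0.0706]
tool_rot: [0.0, 0.45, 0.893, 0.0]
ft_force: [-1.3, -0.5, 2.5]
grip_width: 0.0117
[-99.83749005   5.39779621] [0.43170518 0.21711638 0.07059735] [[-0.595  0.804  0.   ]
 [ 0.804  0.595  0.   ]
 [-0.     0.    -1.   ]] 0.011684934688760022
```

```bash
python3 -m pendant '[{"xyz":[0,0,-15],"roll":0},{"xyz":[0,0,-40],"roll":0},{"xyz":[0,0,-70],"roll":0},{"xyz":[0,0,-100],"roll":0},{"xyz":[0,0,-130],"roll":0},{"xyz":[0,0,-160],"roll":0},{"xyz":[0,0,-160],"roll":0}]'
python3 -m pendant '[{"xyz":[-40,-15,0],"roll":0.1},{"xyz":[-80,-31,0],"roll":0.21},{"xyz":[-120,-46,0],"roll":0.32},{"xyz":[-160,-62,0],"roll":0.43},{"xyz":[-200,-77,0],"roll":0.54},{"xyz":[-240,-93,0],"roll":0.65},{"xyz":[-280,-108,0],"roll":0.76},{"xyz":[-320,-124,0],"roll":0.87},{"xyz":[-360,-139,0],"roll":0.98},{"xyz":[-400,-155,0],"roll":1.07},{"xyz":[-430,-166,0],"roll":1.129},{"xyz":[-430,-166,0],"roll":1.129}]'
python3 -m pendant '[{"xyz":[0,0,0],"roll":0},{"xyz":[0,0,0],"roll":0}]'
python3 - <<'E'
from h import *
t,M,s=tool();print(cart(t)*1000,t,M.round(3),s['grip_width'],to_tool([*uncart([.001,.0895]),.0456]))
im,d=snapshot('wrist');np.savez('w10',im=im,d=d,t=t,M=M);save('w10',cv2.resize(im[40:340,120:520],(800,600),interpolation=cv2.INTER_CUBIC))
E
```

```text
time_s: 22.35
eef_pos: [0.4326, 0.2177, 0.2332]
tool_rot: [0.001, 0.45, 0.893, 0.002]
ft_force: [-0.4, -0.1, -1.9]
grip_width: 0.0116
time_s: 23.85
eef_pos: [0.5529, -0.23, 0.2294]
tool_rot: [0.0, 0.859, 0.512, -0.001]
ft_force: [-0.2, 0.7, -1.6]
grip_width: 0.0116
time_s: 24.1
eef_pos: [0.5539, -0.2258, 0.2302]
tool_rot: [-0.0, 0.857, 0.515, 0.0]
ft_force: [-0.1, -0.1, -1.3]
grip_width: 0.0117
[ 0.62433459 90.55352467] [ 0.55394137 -0.2257899   0.23021171] [[ 0.47   0.883 -0.   ]
 [ 0.883 -0.47   0.001]
 [ 0.001 -0.001 -1.   ]] 0.011724698284096856 [ -1.2   0.5 184.6]
```

View pics/w10.png

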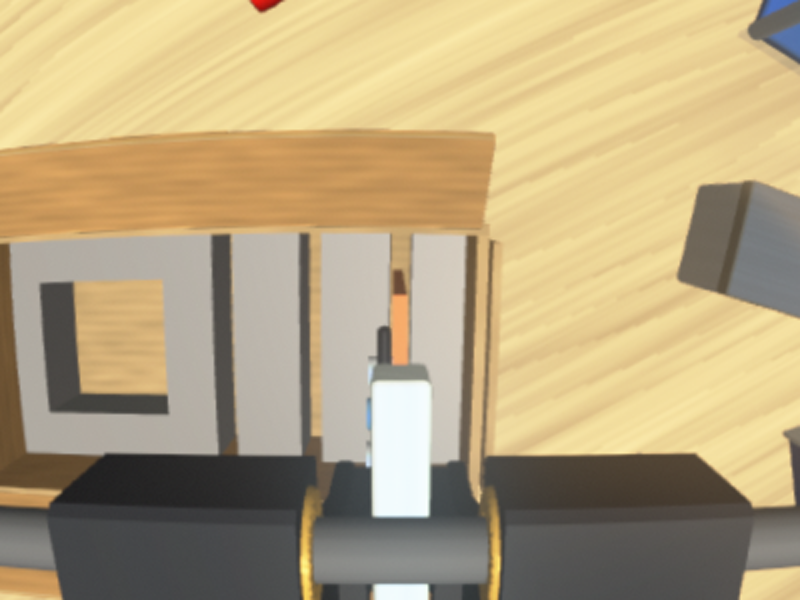

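```bash
python3 -m pendant '[{"xyz":[0,0,40],"roll":0},{"xyz":[0,0,80],"roll":0},{"xyz":[0,0,110],"roll":0},{"xyz":[0,0,130],"roll":0},{"xyz":[0,0,145],"roll":0},{"xyz":[0,0,160],"roll":0},{"xyz":[0,0,170],"roll":0},{"xyz":[0,0,178],"roll":0},{"xyz":[0,0,182],"roll":0},{"xyz":[0,0,184],"roll":0},{"xyz":[0,0,184],"roll":0}]'
```

```text
time_s: 25.52
eef_pos: [0.554, -0.2273, 0.0465]
tool_rot: [0.0, 0.858, 0.514, 0.0]
ft_force: [-0.4, -0.8, -0.8]
grip_width: 0.0114
```

```bash
python3 -m pendant '[{"xyz":[0,0,1],"roll":0},{"xyz":[0,0,2],"roll":0},{"xyz":[0,0,2],"roll":0}]'; python3 -m pendant '[{"xyz":[0,0,0],"roll":0},{"xyz":[0,0,0],"roll":0},{"xyz":[0,0,0],"roll":0},{"xyz":[0,0,-15],"roll":0},{"xyz":[0,0,-45],"roll":0},{"xyz":[0,0,-95],"roll":0},{"xyz":[0,0,-155],"roll":0},{"xyz":[0,0,-215],"roll":0},{"xyz":[0,0,-215],"roll":0}]' 0.45
python3 - <<'E'
from h import *
t,M,s=tool();print(t,s['time_s']);im,d=snapshot('wrist');np.savez('w11',im=im,d=d,t=t,M=M);D=dict(d=d,t=t,M=M)
# bar top in carton: points near z .093
for y in(85,90,95):
  for x in(-45,-30,-10):
    p=[*uncart([x/1000,y/1000]),.093];u,v=wproj(p,t,M);q=wpt(u,v,D);print((x,y),(cart(q)*1000).round(1),q[2].round(4),end=' | ')
print(to_tool([*unrack([-.036,.0014]),.26]))
E
```

```text
time_s: 25.9
eef_pos: [0.5543, -0.2275, 0.0457]
tool_rot: [0.0, 0.858, 0.514, 0.001]
ft_force: [-3.9, 2.0, 10.2]
grip_width: 0.0116
time_s: 27.02
eef_pos: [0.5557, -0.229, 0.2653]
tool_rot: [0.003, 0.858, 0.513, 0.003]
ft_force: [0.3, 0.8, -0.6]
grip_width: 0.0239
[ 0.55568485 -0.22896806  0.26530108] 27.025
(-45, 85) [-42.6  84.7] 0.0496 | (-30, 85) [-30.1  85. ] 0.0938 | (-10, 85) [-10.1  85. ] 0.0936 | (-45, 90) [-40.2  90.6] 0.006 | (-30, 90) [-30.1  90. ] 0.0938 | (-10, 90) [-10.1  90. ] 0.0936 | (-45, 95) [-40.6  96.6] 0.0119 | (-30, 95) [-25.9  95.9] 0.0499 | (-10, 95) [-3.5 95.9] 0.0503 | [ 391.2 -289.8    1.7]
```

```bash
python3 -m pendant '[{"xyz":[40,-30,0],"roll":-0.12},{"xyz":[85,-63,0],"roll":-0.24},{"xyz":[130,-97,0],"roll":-0.36},{"xyz":[175,-130,0],"roll":-0.48},{"xyz":[220,-163,0],"roll":-0.6},{"xyz":[265,-197,0],"roll":-0.72},{"xyz":[310,-230,0],"roll":-0.84},{"xyz":[350,-260,0],"roll":-0.96},{"xyz":[391,-290,0],"roll":-1.08},{"xyz":[391,-290,0],"roll":-1.16},{"xyz":[391,-290,0],"roll":-1.16},{"xyz":[391,-290,0],"roll":-1.16}]' -0.15
python3 - <<'E'
from h import *
t,M,s=tool();print(t,M.round(3),to_tool([*unrack([-.036,.0014]),.127]))
im,d=snapshot('wrist');D=dict(d=d,t=t,M=M)
g=np.array([*unrack([-.036,.0014]),.192]);print(wproj(g,t,M))
for x in range(-50,-20,4):
    u,v=wproj([*unrack([x/1000,.0014]),.192],t,M);q=wpt(u,v,D);print(x,(rack(q)*1000).round(1),q[2].round(3),end='|')
u,v=wproj(g,t,M)
for du in range(-22,24,4):
    q=wpt(u+du,v,D);print(du,(rack(q)*1000).round(1),q[2].round(3),end='|')
E
```

```text
time_s: 28.58
eef_pos: [0.483, 0.2533, 0.259]
tool_rot: [-0.0, 0.438, 0.899, -0.0]
ft_force: [0.3, 0.1, -0.3]
grip_width: 0.0497
[0.48297658 0.25331623 0.25902913] [[-0.617  0.787 -0.001]
 [ 0.787  0.617 -0.001]
 [-0.    -0.001 -1.   ]] [ -0.5   1.3 132. ]
(np.float64(319.8959322819747), np.float64(243.85750707886652))
-50 [-43.9   1.4] 0.163|-46 [-44.7   1.4] 0.186|-42 [-42.    1.4] 0.192|-38 [-38.1   1.4] 0.192|-34 [-34.3   1.4] 0.193|-30 [-30.1   1.4] 0.192|-26 [-14.7   1.3] 0.155|-22 [-10.1   1.3] 0.155|-22 [-25.  -16.9] 0.15|-18 [-25.1 -13.6] 0.151|-14 [-24.9 -10.3] 0.15|-10 [-36.   -5.7] 0.192|-6 [-36.3  -2.9] 0.193|-2 [-36.1  -0. ] 0.192|2 [-36.2   2.8] 0.193|6 [-36.    5.7] 0.192|10 [-36.    8.5] 0.192|14 [-24.9  12.9] 0.151|18 [-24.8  16.3] 0.151|22 [-24.8  19.6] 0.151|
```

```bash
python3 -m pendant '[{"xyz":[0,1,50],"roll":0},{"xyz":[0,1,100],"roll":0},{"xyz":[0,1,132],"roll":0},{"xyz":[0,1,132],"roll":0}]' >/dev/null; python3 -m pendant '[{"xyz":[0,0,0],"roll":0},{"xyz":[0,0,0],"roll":0},{"xyz":[0,0,0],"roll":0},{"xyz":[0,0,0],"roll":0},{"xyz":[0,0,0],"roll":0},{"xyz":[0,0,0],"roll":0}]' 1; python3 -m pendant '[{"xyz":[4.5,0.5,0],"roll":0},{"xyz":[8.9,1.5,0],"roll":0},{"xyz":[13.2,3.1,0],"roll":0},{"xyz":[17.2,5.2,0],"roll":0},{"xyz":[21,7.8,0],"roll":0},{"xyz":[24.4,10.9,0],"roll":0},{"xyz":[27.3,14.3,0],"roll":0},{"xyz":[29.8,18.1,0],"roll":0},{"xyz":[29.8,18.1,0],"roll":0}]'
python3 - <<'E'
from h import *
t,M,s=tool();print(rack(t)*1000)
im,d=snapshot('wrist');D=dict(d=d,t=t,M=M);np.savez('w12',im=im,**D)
for x in(-125,-110,-90,-75):
    r=[]
    for y in np.arange(-20,30,.5):
        u,v=wproj([*unrack([x/1000,y/1000]),.118],t,M);q=wpt(u,v,D)
        if abs(q[2]-.118)<.004: r.append(rack(q)[1]*1000)
    print(x,len(r),np.round([min(r),max(r)],1) if r else '')
for x in range(-146,-50,4):
    u,v=wproj([*unrack([x/1000,.005]),.118],t,M);print(x,wpt(u,v,D)[2].round(3),end=' ')
E
```

```text
time_s: 29.88
eef_pos: [0.4841, 0.2545, 0.1275]
tool_rot: [0.0, 0.436, 0.9, 0.0]
ft_force: [1.9, -2.7, 0.8]
grip_width: 0.0169
time_s: 31.0
eef_pos: [0.4805, 0.2897, 0.1276]
tool_rot: [0.001, 0.436, 0.9, 0.001]
ft_force: [5.3, -1.2, -0.2]
grip_width: 0.0168
[-16.48224231  31.98758271]
-125 24 [ 1.5 12.9]
-110 25 [ 0.3 12.4]
-90 25 [ 0.4 12.2]
-75 23 [ 0.  10.9]
-146 0.001 -142 0.075 -138 0.076 -134 0.118 -130 0.118 -126 0.119 -122 0.119 -118 0.118 -114 0.119 -110 0.119 -106 0.118 -102 0.118 -98 0.119 -94 0.118 -90 0.118 -86 0.119 -82 0.118 -78 0.119 -74 0.119 -70 0.119 -66 0.119 -62 0.102 -58 0.103 -54 0.102
```

```bash
python3 -m pendant '[{"xyz":[0,0,0],"roll":0},{"xyz":[0,0,0],"roll":0},{"xyz":[0,0,0],"roll":0},{"xyz":[0,0,-40],"roll":0},{"xyz":[0,0,-80],"roll":0},{"xyz":[-15,-45,-80],"roll":0.033},{"xyz":[-25,-83,-80],"roll":0.033},{"xyz":[-25,-84,-40],"roll":0.033},{"xyz":[-25,-84,0],"roll":0.033},{"xyz":[-25,-84,30],"roll":0.033},{"xyz":[-25,-84,57],"roll":0.033},{"xyz":[-25,-84,57],"roll":0.033}]' -0.15
python3 -m pendant '[{"xyz":[0,0,0],"roll":0},{"xyz":[0,0,0],"roll":0},{"xyz":[0,0,0],"roll":0},{"xyz":[0,0,0],"roll":0},{"xyz":[0,0,0],"roll":0},{"xyz":[0,0,0],"roll":0}]' 1
python3 - <<'E'
from h import *
t,M,s=tool();print(rack(t)*1000,t,M.round(3),s['grip_width'])
print(to_tool([*uncart([.001,.0455]),.0456]))
E
```

```text
time_s: 32.55
eef_pos: [0.4276, 0.2171, 0.0689]
tool_rot: [-0.001, 0.451, 0.893, -0.002]
ft_force: [-0.4, -0.2, 0.3]
grip_width: 0.0502
time_s: 33.3
eef_pos: [0.4294, 0.2178, 0.0706]
tool_rot: [0.0, 0.451, 0.892, 0.0]
ft_force: [1.3, -0.7, 3.1]
grip_width: 0.0118
[-101.21563129    7.38131938] [0.42939308 0.21781483 0.0706445 ] [[-0.593  0.805  0.001]
 [ 0.805  0.593  0.   ]
 [-0.     0.001 -1.   ]] 0.011818319571611686
[-450.7 -203.3   25. ]
```

```bash
python3 -m pendant '[{"xyz":[0,0,-15],"roll":0},{"xyz":[0,0,-40],"roll":0},{"xyz":[0,0,-70],"roll":0},{"xyz":[0,0,-100],"roll":0},{"xyz":[0,0,-130],"roll":0},{"xyz":[0,0,-160],"roll":0},{"xyz":[0,0,-160],"roll":0}]'
python3 -m pendant '[{"xyz":[-40,-18,0],"roll":0.1},{"xyz":[-80,-36,0],"roll":0.21},{"xyz":[-122,-55,0],"roll":0.32},{"xyz":[-164,-74,0],"roll":0.43},{"xyz":[-206,-93,0],"roll":0.54},{"xyz":[-248,-112,0],"roll":0.65},{"xyz":[-290,-131,0],"roll":0.76},{"xyz":[-332,-150,0],"roll":0.87},{"xyz":[-374,-169,0],"roll":0.98},{"xyz":[-416,-188,0],"roll":1.07},{"xyz":[-451,-204,0],"roll":1.127},{"xyz":[-451,-204,0],"roll":1.127}]'
python3 -m pendant '[{"xyz":[0,0,0],"roll":0},{"xyz":[0,0,0],"roll":0}]'
python3 - <<'E'
from h import *
t,M,s=tool();print(cart(t)*1000,t,M.round(3),s['grip_width'],to_tool([*uncart([.0,.0455]),.0456]))
im,d=snapshot('wrist');np.savez('w13',im=im,d=d,t=t,M=M)
s=cv2.cvtColor(im,cv2.COLOR_RGB2HSV)[...,1].astype(int)
for v in(150,155,160,165): e=np.flatnonzero(np.diff((s[v]>50).astype(int))[200:420])+200.5;print(v,[(x,round(cart(onz(x,v,t,M,.05))[1]*1000,1)) for x in e])
E
```

```text
time_s: 34.17
eef_pos: [0.4299, 0.2186, 0.2331]
tool_rot: [0.001, 0.451, 0.893, 0.002]
ft_force: [0.0, -0.4, -1.6]
grip_width: 0.0116
time_s: 35.67
eef_pos: [0.531, -0.2693, 0.2293]
tool_rot: [0.0, 0.859, 0.511, -0.002]
ft_force: [-0.6, 0.3, -1.0]
grip_width: 0.0117
time_s: 35.92
eef_pos: [0.5325, -0.2647, 0.2302]
tool_rot: [-0.0, 0.857, 0.515, 0.0]
ft_force: [-1.5, 0.1, -1.4]
grip_width: 0.0118
[ 0.15394941 46.11367349] [ 0.53252673 -0.26473261  0.23016604] [[ 0.47   0.882 -0.   ]
 [ 0.882 -0.47   0.001]
 [ 0.001 -0.001 -1.   ]] 0.011808858906118989 [ -0.8  -0.  184.6]
150 []
155 []
160 [(np.float64(272.5), np.float64(-1.1)), (np.float64(279.5), np.float64(5.9)), (np.float64(314.5), np.float64(40.5)), (np.float64(324.5), np.float64(50.4)), (np.float64(359.5), np.float64(85.0)), (np.float64(367.5), np.float64(93.0)), (np.float64(396.5), np.float64(122.4))]
165 [(np.float64(272.5), np.float64(-1.2)), (np.float64(279.5), np.float64(5.8)), (np.float64(314.5), np.float64(40.5)), (np.float64(324.5), np.float64(50.4)), (np.float64(359.5), np.float64(85.1)), (np.float64(366.5), np.float64(92.1)), (np.float64(396.5), np.float64(122.6))]
```

Slot measured 40.5–50.4 (centre 45.5), the board is at 46.1: it fits. Lower and release.

```bash
python3 -m pendant '[{"xyz":[-0.5,0,40],"roll":0},{"xyz":[-0.5,0,80],"roll":0},{"xyz":[-0.5,0,110],"roll":0},{"xyz":[-0.5,0,130],"roll":0},{"xyz":[-0.5,0,145],"roll":0},{"xyz":[-0.5,0,160],"roll":0},{"xyz":[-0.5,0,170],"roll":0},{"xyz":[-0.5,0,178],"roll":0},{"xyz":[-0.5,0,182],"roll":0},{"xyz":[-0.5,0,185],"roll":0},{"xyz":[-0.5,0,185],"roll":0},{"xyz":[-0.5,0,185],"roll":0}]'; python3 -m pendant '[{"xyz":[0,0,0.5],"roll":0},{"xyz":[0,0,1],"roll":0}]'
```

```text
time_s: 37.48
eef_pos: [0.5325, -0.267, 0.0458]
tool_rot: [0.0, 0.858, 0.514, 0.0]
ft_force: [-0.3, -0.2, 0.7]
grip_width: 0.0116
time_s: 37.72
eef_pos: [0.5326, -0.2671, 0.0457]
tool_rot: [0.0, 0.858, 0.514, 0.0]
ft_force: [-5.1, 2.8, 16.7]
grip_width: 0.0115
```

```bash
python3 -m pendant '[{"xyz":[0,0,0],"roll":0},{"xyz":[0,0,0],"roll":0},{"xyz":[0,0,0],"roll":0},{"xyz":[0,0,-15],"roll":0},{"xyz":[0,0,-45],"roll":0},{"xyz":[0,0,-95],"roll":0},{"xyz":[0,0,-155],"roll":0},{"xyz":[0,0,-215],"roll":0},{"xyz":[0,0,-235],"roll":0},{"xyz":[0,0,-235],"roll":0}]' 0.45
python3 - <<'E'
from h import *
t,M,s=tool();print(t,s['time_s']);im,d=snapshot('wrist');D=dict(d=d,t=t,M=M)
for y in(40,45,50,85,90):
  for x in(-30,-10):
    u,v=wproj([*uncart([x/1000,y/1000]),.093],t,M);q=wpt(u,v,D);print((x,y),(cart(q)*1000).round(1),q[2].round(4),end=' | ')
print()
for n in('scene','top'):
    im,d=snapshot(n);W=world(n,d)
    if n=='top': save('top2',im)
    m=((abs(W[...,2]-.074)<.006)&(W[...,0]>.5)&(W[...,0]<.85)&(W[...,1]>-.36)&(W[...,1]<.06)&(d>0)).astype(np.uint8)
    k,l,st,ce=cv2.connectedComponentsWithStats(m)
    for i in range(1,k):
        if st[i,4]>60:
            p=W[l==i];r=cv2.minAreaRect((p[:,:2]*1000).astype(np.float32));print(n,ce[i].round(),np.median(p[:,2]).round(4),r)
E
```

```text
time_s: 38.98
eef_pos: [0.5326, -0.2674, 0.2816]
tool_rot: [0.001, 0.858, 0.514, 0.001]
ft_force: [0.1, -0.1, -0.1]
grip_width: 0.024
[ 0.5326437  -0.26736064  0.28160314] 38.975
(-30, 40) [-30.  40.] 0.0934 | (-10, 40) [-10.1  40. ] 0.0935 | (-30, 45) [-30.  45.] 0.093 | (-10, 45) [-10.  45.] 0.0933 | (-30, 50) [-25.8  50.8] 0.0489 | (-10, 50) [-3.7 50.8] 0.0505 | (-30, 85) [-30.  85.] 0.0934 | (-10, 85) [-10.1  84.9] 0.0935 | (-30, 90) [-30.  90.] 0.0933 | (-10, 90) [-10.  90.] 0.0933 | 
scene [253. 179.] 0.0748 ((540.7100830078125, -267.9964904785156), (11.333484649658203, 87.6867904663086), 57.97523880004883)
scene [262. 199.] 0.0745 ((575.0867309570312, -189.58621215820312), (12.901890754699707, 129.32432556152344), 60.450164794921875)
scene [191. 209.] 0.0741 ((740.09912109375, -288.41827392578125), (62.42552947998047, 65.82925415039062), 3.154015064239502)
scene [228. 240.] 0.0743 ((728.7060546875, -133.43692016601562), (63.70645523071289, 61.303524017333984), 40.41013717651367)
scene [293. 239.] 0.0743 ((599.513427734375, -23.676536560058594), (63.9500846862793, 60.624359130859375), 48.78365707397461)
top [398. 198.] 0.0736 ((727.1061401367188, -134.7840118408203), (60.54604721069336, 62.28260803222656), 39.516597747802734)
top [469. 194.] 0.0734 ((738.7281494140625, -288.5536804199219), (61.718421936035156, 61.503440856933594), 5.814849853515625)
top [330. 195.] 0.074 ((732.0986328125, 10.991771697998047), (96.95980072021484, 2.586836814880371), 78.46442413330078)
top [347. 257.] 0.0739 ((598.0303955078125, -24.681259155273438), (60.54869079589844, 60.645957946777344), 49.24171829223633)
top [479. 263.] 0.0738 ((585.9021606445312, -294.770751953125), (148.15968322753906, 2.850933074951172), 60.77513122558594)
```

```bash
python3 -m pendant '[{"xyz":[45,-10,0],"roll":0.05},{"xyz":[90,-20,0],"roll":0.1},{"xyz":[135,-31,0],"roll":0.15},{"xyz":[180,-42,0],"roll":0.2},{"xyz":[220,-51,20],"roll":0.223},{"xyz":[245,-56,50],"roll":0.223},{"xyz":[245,-56,80],"roll":0.223},{"xyz":[245,-56,80],"roll":0.223},{"xyz":[245,-56,80],"roll":0.223}]' -1
cat > tin.py <<'E'
from h import *
t,M,s=tool();print(t,M[:2,0].round(3),s['grip_width'],s['time_s']);im,d=snapshot('wrist');D=dict(d=d,t=t,M=M)
P=[]
for u in range(230,410,2):
    for v in range(120,285,2):
        q=wpt(u,v,D)
        if abs(q[2]-.0745)<.004: P.append(q)
P=np.array(P);r=cv2.minAreaRect((P[:,:2]*1000).astype(np.float32));print(r,np.median(P[:,2]),len(P))
print(to_tool([r[0][0]/1000,r[0][1]/1000,.022]))
E
python3 tin.py
```

```text
time_s: 40.25
eef_pos: [0.5985, -0.025, 0.2]
tool_rot: [0.0, 0.91, 0.415, -0.0]
ft_force: [0.2, -0.0, 0.6]
grip_width: 0.0867
[ 0.59851559 -0.02497552  0.20002158] [0.656 0.755] 0.08667496901549887 40.25Traceback (most recent call last):
  File "tin.py", line 6, in <module>
    q=wpt(u,v,D)
  File "h.py", line 34, in wpt
    P=camera_params('wrist');T=np.array(P['tool_from_camera']);o,d=wray(u,v,D['t'],D['M'])
                                                                   ~~~~^^^^^^^^^^^^^^^^^^^
  File "h.py", line 15, in wray
    P=camera_params('wrist');K=P['K'];T=np.array(P['tool_from_camera'])
ValueError: time passes only in moves, steps and waits
```

```bash
sed -i 's/^from scipy/import functools\ncamera_params=functools.cache(camera_params)\nfrom scipy/' h.py; python3 tin.py
```

```text
[ 0.59885057 -0.024986    0.20046068] [0.656 0.754] 0.0868544198392473 40.3
((597.6337890625, -26.05217742919922), (59.97216033935547, 58.81938171386719), 48.93855285644531) 0.07540449679836886 1179
[ -1.9  -0.5 178.6]
```

```bash
python3 -m pendant '[{"xyz":[-2,-0.5,50],"roll":0},{"xyz":[-2,-0.5,100],"roll":0},{"xyz":[-2,-0.5,140],"roll":0},{"xyz":[-2,-0.5,165],"roll":0},{"xyz":[-2,-0.5,178],"roll":0},{"xyz":[-2,-0.5,178],"roll":0}]'; python3 -m pendant '[{"xyz":[0,0,0],"roll":0},{"xyz":[0,0,0],"roll":0},{"xyz":[0,0,0],"roll":0},{"xyz":[0,0,0],"roll":0},{"xyz":[0,0,0],"roll":0},{"xyz":[0,0,0],"roll":0}]' 1; python3 -m pendant '[{"xyz":[0,0,-20],"roll":0},{"xyz":[0,0,-50],"roll":0},{"xyz":[0,0,-100],"roll":0},{"xyz":[0,0,-150],"roll":0},{"xyz":[0,0,-190],"roll":0},{"xyz":[0,0,-190],"roll":0}]'
python3 - <<'E'
from h import *
t,M,s=tool();print(t,s['grip_width'],M[:2,0].round(3),to_tool([*uncart([.001,-.068]),.027]))
E
```

```text
time_s: 41.1
eef_pos: [0.597, -0.0256, 0.0216]
tool_rot: [0.0, 0.91, 0.415, -0.0]
ft_force: [0.1, 0.5, 0.6]
grip_width: 0.087
time_s: 41.85
eef_pos: [0.597, -0.0253, 0.0218]
tool_rot: [-0.0, 0.91, 0.415, 0.0]
ft_force: [-2.0, 0.7, 6.6]
grip_width: 0.0602
time_s: 42.6
eef_pos: [0.5984, -0.0261, 0.2153]
tool_rot: [0.001, 0.91, 0.415, 0.003]
ft_force: [-0.3, -0.2, -3.9]
grip_width: 0.0599
[ 0.59835906 -0.02609498  0.21529363] 0.05992107422889594 [0.656 0.755] [-335.2  132.3  187.3]
```

```bash
python3 -m pendant '[{"xyz":[-40,16,0],"roll":-0.02},{"xyz":[-85,33,0],"roll":-0.05},{"xyz":[-130,50,0],"roll":-0.08},{"xyz":[-175,68,0],"roll":-0.12},{"xyz":[-220,86,0],"roll":-0.16},{"xyz":[-265,104,0],"roll":-0.2},{"xyz":[-305,120,0],"roll":-0.223},{"xyz":[-335,132,0],"roll":-0.223},{"xyz":[-335,132,0],"roll":-0.223},{"xyz":[-335,132,0],"roll":-0.223}]'
python3 - <<'E'
from h import *
t,M,s=tool();print(cart(t)*1000,t,M[:2,0].round(3),to_tool([*uncart([.001,-.068]),.027]))
im,d=snapshot('wrist');np.savez('w14',im=im,d=d,t=t,M=M);save('w14',cv2.resize(im[40:340,120:520],(800,600),interpolation=cv2.INTER_CUBIC))
E
```

```text
time_s: 43.85
eef_pos: [0.4768, -0.3642, 0.2107]
tool_rot: [-0.001, 0.858, 0.514, -0.0]
ft_force: [0.1, 1.3, -2.3]
grip_width: 0.0602
[ -2.00051556 -67.87318233] [ 0.47676341 -0.36417152  0.21073787] [0.472 0.881] [ -0.2   3.2 183.7]
```

View pics/w14.png

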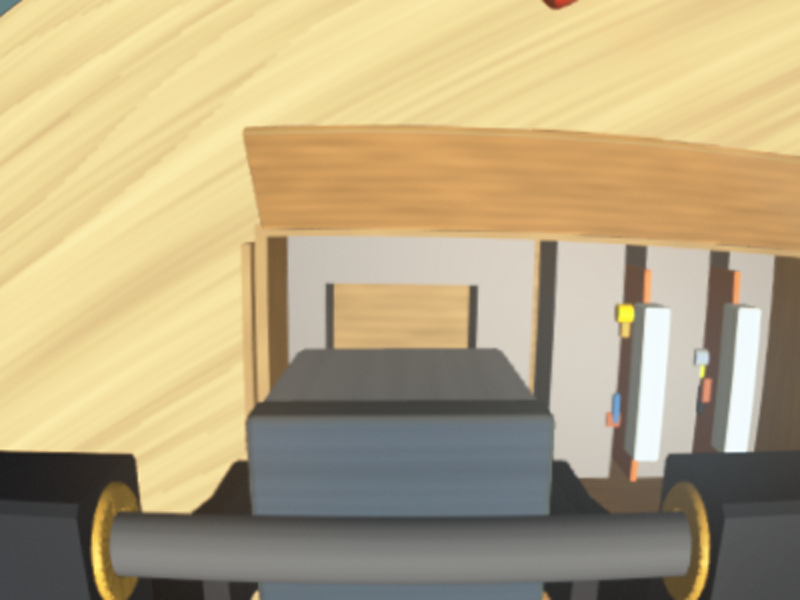

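Run:
```python
from h import *
D=np.load('w14.npz');t,M=D['t'],D['M'];f=lambda u,v:(120+u/2,40+v/2)
for p in[(330,284),(474,284),(326,310),(477,310)]: print('pocket',(cart(onz(*f(*p),t,M,.05))*1000).round(1))
zb=t[2]-.0217  # tin bottom
for p in[(295,350),(502,350)]: print('tin bottom',(cart(onz(*f(*p),t,M,zb))*1000).round(1))
for p in[(252,415),(552,415)]: print('tin top',(cart(onz(*f(*p),t,M,zb+.075))*1000).round(1))
```

```text
pocket [ -35.5 -101.1]
pocket [-35.6 -33.1]
pocket [ -23.1 -103.2]
pocket [-23.2 -31.5]
tin bottom [-29.6 -98.6]
tin bottom [-29.6 -38.6]
tin top [-30.9 -96.6]
tin top [-30.9 -39.1]
```

```bash
python3 -m pendant '[{"xyz":[0.8,0.5,40],"roll":0},{"xyz":[0.8,0.5,80],"roll":0},{"xyz":[0.8,0.5,110],"roll":0},{"xyz":[0.8,0.5,130],"roll":0},{"xyz":[0.8,0.5,145],"roll":0},{"xyz":[0.8,0.5,158],"roll":0},{"xyz":[0.8,0.5,168],"roll":0},{"xyz":[0.8,0.5,176],"roll":0},{"xyz":[0.8,0.5,180],"roll":0},{"xyz":[0.8,0.5,183],"roll":0},{"xyz":[0.8,0.5,183],"roll":0}]'; python3 -c "
from h import *
t,M,s=tool();print(cart(t)*1000,t[2])"
```

```text
time_s: 45.28
eef_pos: [0.4778, -0.3645, 0.0284]
tool_rot: [0.0, 0.858, 0.514, -0.0]
ft_force: [1.3, 0.8, -1.5]
grip_width: 0.0601
[ -0.95257987 -67.72219481] 0.02841820768650525
```

```bash
python3 -m pendant '[{"xyz":[0,0,1],"roll":0},{"xyz":[0,0,2],"roll":0},{"xyz":[0,0,2],"roll":0}]'; python3 -m pendant '[{"xyz":[0,0,0],"roll":0},{"xyz":[0,0,0],"roll":0},{"xyz":[0,0,0],"roll":0},{"xyz":[0,0,-15],"roll":0},{"xyz":[0,0,-40],"roll":0},{"xyz":[0,0,-90],"roll":0},{"xyz":[0,0,-150],"roll":0},{"xyz":[0,40,-200],"roll":0},{"xyz":[0,80,-230],"roll":0},{"xyz":[0,80,-230],"roll":0}]' -0.52
python3 - <<'E'
from h import *
t,M,s=tool();print(t,cart(t)*1000,s['time_s']);im,d=snapshot('wrist');D=dict(d=d,t=t,M=M)
P=np.array([wpt(u,v,D) for u in range(230,410,2) for v in range(80,270,2)]);
P=P[(abs(P[:,2]-.080)<.004)];c=np.array([cart(p) for p in P])*1000;c=c[(abs(c[:,1]+68)<45)&(abs(c[:,0])<45)]
print(cv2.minAreaRect(c.astype(np.float32)),len(c),np.median(P[:,2]))
save('w15',cv2.resize(im[40:340,120:520],(800,600),interpolation=cv2.INTER_CUBIC))
E
```

```text
time_s: 45.65
eef_pos: [0.4778, -0.3646, 0.0268]
tool_rot: [0.0, 0.858, 0.514, 0.0]
ft_force: [-1.5, 1.0, 3.0]
grip_width: 0.0599
time_s: 46.9
eef_pos: [0.5508, -0.4036, 0.2592]
tool_rot: [0.002, 0.858, 0.514, 0.0]
ft_force: [-0.4, 0.5, -0.8]
grip_width: 0.0659
[ 0.55075635 -0.40359005  0.2591508 ] [ 81.8369738  -67.64744689] 46.9
((0.29001808166503906, -68.36214447021484), (57.94904327392578, 59.182621002197266), 0.10509601980447769) 919 0.08035837548712149
```

```bash
python3 -m pendant '[{"xyz":[30,20,0],"roll":0},{"xyz":[68,46,0],"roll":0},{"xyz":[68,46,30],"roll":0},{"xyz":[68,46,60],"roll":0},{"xyz":[68,46,90],"roll":0},{"xyz":[68,46,110],"roll":0},{"xyz":[68,46,130],"roll":0},{"xyz":[68,46,150],"roll":0},{"xyz":[68,46,164],"roll":0},{"xyz":[68,46,164],"roll":0},{"xyz":[68,46,164],"roll":0}]' 1
python3 -m pendant '[{"xyz":[0,-12,0],"roll":0},{"xyz":[0,-24,0],"roll":0},{"xyz":[0,-34,0],"roll":0},{"xyz":[0,-44,0],"roll":0},{"xyz":[0,-54,0],"roll":0},{"xyz":[0,-64,0],"roll":0},{"xyz":[0,-72,0],"roll":0},{"xyz":[0,-80,0],"roll":0},{"xyz":[0,-88,0],"roll":0},{"xyz":[0,-94,0],"roll":0},{"xyz":[0,-98,0],"roll":0},{"xyz":[0,-98,0],"roll":0}]'; python3 -c "
from h import *
t,M,s=tool();print(cart(t)*1000,t[2]);flaps()"
```

```text
time_s: 48.32
eef_pos: [0.6212, -0.3644, 0.0931]
tool_rot: [0.0, 0.858, 0.514, 0.0]
ft_force: [0.8, -0.8, 1.1]
grip_width: 0.0004
time_s: 49.82
eef_pos: [0.5343, -0.3176, 0.0924]
tool_rot: [-0.0, 0.858, 0.514, 0.0]
ft_force: [0.4, -0.0, -0.1]
grip_width: 0.0001
[26.68556009  0.39633485] 0.09237947825922185
110 near 33 -65.8 far 134 51.5
115 near 37 -71.1 far 142 30.3
120 near 30 -75.4 far 36 20.3
125 near 32 -79.2 far 0 
130 near 32 -83.6 far 0 
135 near 34 -88.4 far 0 
140 near 37 -93.6 far 0 
145 near 10 -95.0 far 0 
150 near 0  far 0 
155 near 0  far 0 
160 near 0  far 0
```

```bash
python3 -m pendant '[{"xyz":[0,0,4],"roll":0},{"xyz":[0,0,8],"roll":0},{"xyz":[0,0,11],"roll":0},{"xyz":[0,0,14],"roll":0},{"xyz":[0,0,14],"roll":0}]'; python3 -c "
from h import *
t,M,s=tool();print(cart(t)*1000,t[2]);flaps()"
```

```text
time_s: 50.5
eef_pos: [0.5347, -0.3178, 0.0826]
tool_rot: [-0.001, 0.858, 0.514, 0.001]
ft_force: [-15.9, 14.2, 48.7]
grip_width: 0.0003
[27.13743846  0.34410558] 0.08264952301261944
110 near 28 -65.8 far 162 39.4
115 near 36 -70.5 far 8 37.0
120 near 33 -74.8 far 0 
125 near 34 -80.0 far 0 
130 near 29 -83.6 far 0 
135 near 34 -88.1 far 0 
140 near 40 -93.0 far 0 
145 near 12 -95.2 far 0 
150 near 1 -95.8 far 0 
155 near 0  far 0 
160 near 0  far 0
```

```bash
python3 -m pendant '[{"xyz":[0,0,-40],"roll":0},{"xyz":[0,-10,-95],"roll":0},{"xyz":[0,-60,-115],"roll":0},{"xyz":[0,-110,-115],"roll":0},{"xyz":[0,-155,-115],"roll":0},{"xyz":[0,-155,-115],"roll":0},{"xyz":[0,-155,-70],"roll":0},{"xyz":[0,-155,-30],"roll":0},{"xyz":[0,-155,-8],"roll":0},{"xyz":[0,-155,-8],"roll":0}]'
python3 -m pendant '[{"xyz":[0,12,0],"roll":0},{"xyz":[0,24,0],"roll":0},{"xyz":[0,34,0],"roll":0},{"xyz":[0,44,0],"roll":0},{"xyz":[0,54,0],"roll":0},{"xyz":[0,64,0],"roll":0},{"xyz":[0,72,0],"roll":0},{"xyz":[0,80,0],"roll":0},{"xyz":[0,88,0],"roll":0},{"xyz":[0,94,0],"roll":0},{"xyz":[0,100,0],"roll":0},{"xyz":[0,100,0],"roll":0}]'; python3 -c "
from h import *
t,M,s=tool();print(cart(t)*1000,t[2]);flaps()"
```

```text
time_s: 51.8
eef_pos: [0.3968, -0.2452, 0.0852]
tool_rot: [0.0, 0.858, 0.513, -0.003]
ft_force: [0.6, -0.5, -0.4]
grip_width: 0.0001
time_s: 53.3
eef_pos: [0.4863, -0.292, 0.0864]
tool_rot: [0.0, 0.858, 0.514, -0.0]
ft_force: [-0.1, -0.8, 0.1]
grip_width: 0.0003
[-27.68591841   0.18983507] 0.08636079205141992
110 near 207 -31.6 far 179 37.8
115 near 46 -23.1 far 10 30.9
120 near 0  far 0 
125 near 0  far 0 
130 near 0  far 0 
135 near 0  far 0 
140 near 0  far 0 
145 near 0  far 0 
150 near 0  far 0 
155 near 0  far 0 
160 near 0  far 0
```

```bash
python3 -m pendant '[{"xyz":[0,0,2],"roll":0},{"xyz":[0,0,4],"roll":0},{"xyz":[0,0,6],"roll":0},{"xyz":[0,0,6],"roll":0}]'; python3 -m pendant '[{"xyz":[0,0,-40],"roll":0},{"xyz":[0,20,-90],"roll":0},{"xyz":[0,60,-150],"roll":0},{"xyz":[0,110,-190],"roll":0},{"xyz":[0,125,-190],"roll":0},{"xyz":[0,125,-190],"roll":0}]'
python3 - <<'E'
from h import *
t,M,s=tool();im,d=snapshot('wrist');D=dict(d=d,t=t,M=M);print(t,s['time_s'])
for y in(-90,0,90):
  for x in(-55,-40,-25,-14,0,14,25,40,55):
    u,v=wproj([*uncart([x/1000,y/1000]),.108],t,M)
    if v<265: print((x,y),(wpt(u,v,D)[2]*1000).round(1),end=' ')
  print()
tp,_=snapshot('top')
save('fin',np.hstack([cv2.resize(im[60:300,120:520],(480,300)),cv2.resize(tp,(320,300))]))
E
```

```text
time_s: 53.85
eef_pos: [0.4861, -0.2917, 0.0828]
tool_rot: [-0.001, 0.858, 0.514, 0.001]
ft_force: [-10.8, 8.3, 33.1]
grip_width: 0.0005
time_s: 54.6
eef_pos: [0.597, -0.3515, 0.2699]
tool_rot: [0.0, 0.858, 0.514, -0.001]
ft_force: [-0.3, -0.5, -0.7]
grip_width: 0.0004
[ 0.59695852 -0.35154617  0.26992507] 54.6
(-55, -90) 109.7 (-40, -90) 109.7 (-25, -90) 109.7 (-14, -90) 109.4 (0, -90) 79.7 (14, -90) 109.3 (25, -90) 109.6 (40, -90) 108.5 (55, -90) 110.3 
(-55, 0) 110.3 (-40, 0) 110.9 (-25, 0) 109.9 (-14, 0) 109.9 (0, 0) 5.6 (14, 0) 109.9 (25, 0) 110.3 (40, 0) 110.5 (55, 0) 110.1 
(-55, 90) 108.7 (-40, 90) 109.1 (-25, 90) 109.9 (-14, 90) 109.9 (0, 90) 91.9 (14, 90) 108.5 (25, 90) 109.2 (40, 90) 109.1 (55, 90) 109.1
```

View pics/fin.png

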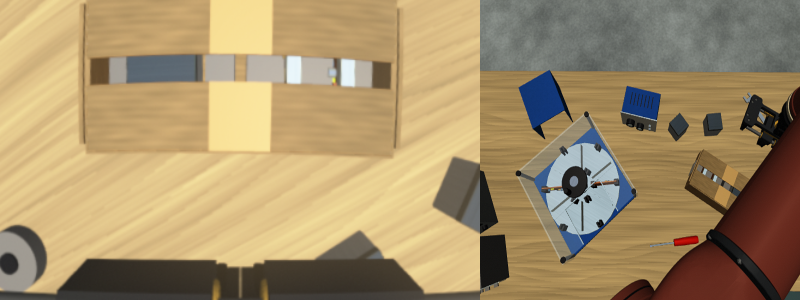

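```bash
python3 -c "
from h import *
s=observe();print(s['time_s'],np.abs(s['qd']).max());print(sign_off())"
```

```text
54.7 0.017884596254531728
the job is handed in; nothing more can be done
None
```

The kit is packed and handed in at 54.7 s. I opened both flaps past upright to about 2.3 rad. I then cranked the rack and moved the two large boards that were present to the slots at y = +90 and +45 mm. The tin nearest the base went into the pocket, and both flaps are shut.

**Last checks**
- Both flaps read flat and level, 108.5 to 110.9 mm up.
- The board bars read 93 mm up after placing, as expected. The tin top read 80 mm and its lid measured level and square in the pocket.
- The last pictures show the boards and tin through the gap between the flaps, with the two half-height boards still in the rack. The radio looked undisturbed in the picture; I did not measure it.

**What disagreed**
- **Finger tips:** they sit about 30 mm behind the reported TCP, so my first flap strokes and one test stroke passed above the flaps without touching. The wrist camera depth showed the offset and a contact confirmed it, and I allowed for it from then on.
- **Press force:** pressing the flaps shut gave vertical forces of 49 N on the far flap and 33 N on the near one. These were wrist readings with the fingertips, under the 120 N wrist limit.
- **Board seating:** setting the second board down read 17 N before I released it.

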